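# Grade sample bars in the slot gauge and dab them with the dipped brush

### The job

Grade the steel sample bars by width: set each one flat and centred, fully down on the floor of the narrowest slot of the gauge that accepts it. When all are in, take the brush from its holder, dip its bristles well into the small glass beaker, then dab the bristles on top of each bar in the gauge, starting with the widest bar and going on to narrower ones. Finally rinse the bristles by dipping them well into the large steel beaker and stand the brush back in its holder, bristles down; leave both beakers standing and the bars seated.

Things in the scene. Friction and masses are not known exactly. Their poses are not given: they have to be found in the camera images.
- gauge: fixed aluminium slot gauge, 40 mm (own x) by 206 mm (own y) by 24 mm high, with four open-ended slots side by side, narrowing from 43 mm at its +y end over 37 and 31 to 25 mm at its -y end; walls between and outside the slots are 14 mm thick, slot floor 8 mm above the bench, wall tops 24 mm. Slots are 3 mm wider than the bar they are for, so a seated bar stands 8 mm proud of the walls and sticks out 12 mm at each end. Origin at the centre of the underside, z up
- slot_1 (a point): on the floor (8 mm above the bench), at the middle, of the gauge slot that is 25 mm wide; x along the slot (the slot is 40 mm long and open at both ends), y across it, z up; the slot walls rise 16 mm above this point
- slot_2 (a point): on the floor (8 mm above the bench), at the middle, of the gauge slot that is 31 mm wide; x along the slot (the slot is 40 mm long and open at both ends), y across it, z up; the slot walls rise 16 mm above this point
- slot_3 (a point): on the floor (8 mm above the bench), at the middle, of the gauge slot that is 37 mm wide; x along the slot (the slot is 40 mm long and open at both ends), y across it, z up; the slot walls rise 16 mm above this point
- slot_4 (a point): on the floor (8 mm above the bench), at the middle, of the gauge slot that is 43 mm wide; x along the slot (the slot is 40 mm long and open at both ends), y across it, z up; the slot walls rise 16 mm above this point
- bar_a: loose steel sample bar, 64 mm long (own x), 24 mm high, with a small dark dot at the middle of its top; its width (own y) is one of 22, 28, 34, 40 mm, each width occurs at most once and the name does not tell which; up to 0.2 kg; lies flat; origin at the centre of its underside, z up. May be absent (None)
- bar_b: loose steel sample bar, 64 mm long (own x), 24 mm high, with a small dark dot at the middle of its top; its width (own y) is one of 22, 28, 34, 40 mm, each width occurs at most once and the name does not tell which; up to 0.2 kg; lies flat; origin at the centre of its underside, z up. May be absent (None)
- bar_c: loose steel sample bar, 64 mm long (own x), 24 mm high, with a small dark dot at the middle of its top; its width (own y) is one of 22, 28, 34, 40 mm, each width occurs at most once and the name does not tell which; up to 0.2 kg; lies flat; origin at the centre of its underside, z up. May be absent (None)
- bar_d: loose steel sample bar, 64 mm long (own x), 24 mm high, with a small dark dot at the middle of its top; its width (own y) is one of 22, 28, 34, 40 mm, each width occurs at most once and the name does not tell which; up to 0.2 kg; lies flat; origin at the centre of its underside, z up. May be absent (None)
- brush: loose flat brush, 182 mm long along its own y: bristles at -y, handle toward +y; stands upright in its holder, bristles down (own y points up), leaning a few degrees. Ferrule and bristles 24 mm wide (own x) and 10 mm thick (own z, from 0 to 10 mm); the handle is at most 22 mm wide and 9 mm thick. Origin at half its length, on one flat face. 0.04 kg. Best gripped across its thickness on the handle about 45 mm beyond the origin
- brush_tip (a point): middle of the end of the bristles, 91 mm from the brush's origin along its own -y
- stand: fixed white brush holder block, 70 (own x) by 50 by 60 mm high, with one upright pocket 30 mm (own x) by 16 mm (own y) from its top, floor 5 mm above the bench. The brush stands in it with its thickness along the holder's y. Origin at the centre of the underside, z up
- beaker: small loose open glass beaker, 47 mm outside, 36 mm clear inside, 58 mm high, 4 mm thick floor, about 0.08 kg; origin at the centre of the underside, z up
- rinse_beaker: large loose open steel beaker, 110 mm outside, about 86 mm clear inside, 130 mm high, 5 mm floor, 0.45 kg; origin at the centre of the underside, z up
Not all that is in view belongs to the job. What is shaped like the bar_b but purple is not meant. Leave any green look-alike of the stand alone.

How it is judged:
On the way, in this order (a step that is already met when the one before it is completed fails the run):
1. every bar is fully down in the narrowest slot that accepts it, and released (x of bar_a in the frame of slot_3 between -0.012 and 0.012 m and y of bar_a in the frame of slot_3 between -0.004 and 0.004 m and z of bar_a in the frame of slot_3 below 0.004 m and angle between each of bar_a, bar_b, bar_c, bar_d's own z axis and vertical below 0.08 rad and contact force between the fingers and bar_a below 0.2 N and linear speed of each of bar_a, bar_b, bar_c, bar_d below 0.02 m/s and x of bar_b in the frame of slot_1 between -0.012 and 0.012 m and y of bar_b in the frame of slot_1 between -0.004 and 0.004 m and z of bar_b in the frame of slot_1 below 0.004 m and contact force between the fingers and bar_b below 0.2 N and x of bar_c in the frame of slot_4 between -0.012 and 0.012 m and y of bar_c in the frame of slot_4 between -0.004 and 0.004 m and z of bar_c in the frame of slot_4 below 0.004 m and contact force between the fingers and bar_c below 0.2 N and x of bar_d in the frame of slot_2 between -0.012 and 0.012 m and y of bar_d in the frame of slot_2 between -0.004 and 0.004 m and z of bar_d in the frame of slot_2 below 0.004 m and contact force between the fingers and bar_d below 0.2 N), for 0.2 s.
2. the held brush is dipped into the small beaker, bristle end at least 13 mm below its rim (horizontal distance between brush_tip and beaker below 0.02 m and z of brush_tip in the frame of beaker below 0.045 m and angle between beaker's own z axis and vertical below 0.25 rad and angle between brush's own y axis and vertical below 0.6 rad and contact force between the fingers and brush above 0.5 N), for 0.1 s.
3. the bristles dab the top of the bar in the 43 mm slot (if there is one) (contact force between brush and bar_c above 0.2 N and z of brush_tip in the frame of bar_c between 0.016 and 0.03 m and horizontal distance between brush_tip and bar_c below 0.045 m).
4. the bristles dab the top of the bar in the 37 mm slot (if there is one) (contact force between brush and bar_a above 0.2 N and z of brush_tip in the frame of bar_a between 0.016 and 0.03 m and horizontal distance between brush_tip and bar_a below 0.045 m).
5. the bristles dab the top of the bar in the 31 mm slot (if there is one) (contact force between brush and bar_d above 0.2 N and z of brush_tip in the frame of bar_d between 0.016 and 0.03 m and horizontal distance between brush_tip and bar_d below 0.045 m).
6. the bristles dab the top of the bar in the 25 mm slot (if there is one) (contact force between brush and bar_b above 0.2 N and z of brush_tip in the frame of bar_b between 0.016 and 0.03 m and horizontal distance between brush_tip and bar_b below 0.045 m).
7. the held brush is dipped into the steel beaker, bristle end at least 15 mm below its rim (horizontal distance between brush_tip and rinse_beaker below 0.045 m and z of brush_tip in the frame of rinse_beaker below 0.115 m and angle between rinse_beaker's own z axis and vertical below 0.25 rad and angle between brush's own y axis and vertical below 0.6 rad and contact force between the fingers and brush above 0.5 N), for 0.1 s.
At the end, for the whole second after the job is handed in: every bar lies flat (within 0.08 rad), within 4 mm of the floor of its own slot, within 12 mm of its middle along it, released and at rest; the brush stands at rest in the holder's pocket, bristle end within 15 mm of the pocket's floor; both beakers upright within 0.1 rad (all of step 1 and angle between each of beaker, rinse_beaker's own z axis and vertical below 0.1 rad and x of brush_tip in the frame of stand between -0.005 and 0.005 m and y of brush_tip in the frame of stand between -0.005 and 0.005 m and z of brush_tip in the frame of stand below 0.02 m and angle between brush's own y axis and vertical below 0.25 rad and linear speed of brush below 0.05 m/s and height (world z) of brush above 0.07 m); the robot touches nothing.
It fails at once if the small beaker is tipped over (angle between beaker's own z axis and vertical above 0.7 rad).
It fails at once if the steel beaker is tipped over (angle between rinse_beaker's own z axis and vertical above 0.7 rad).
Of bar_a, bar_b, bar_c, bar_d only 3 to 4 are there at a start; the rules pass over those that are not, and their reading is None.
At some moment in a run one of bar_a, bar_b, bar_c, bar_d may be knocked a few centimetres aside while the robot is not near it.
It also fails if it takes over 210 s, if anything falls off the work surface, if the arm or the gripper's body presses on something with over 40 N, if the wrist force passes 120 N, or if a joint passes its speed limit or range.

### The arm

A 7-joint arm with a two-finger parallel gripper is mounted at the origin on a cart in front of the work surface, level with it; the furniture and walls round the work are solid. World frame = base frame: x ahead of the robot, y to its left, z up, the work surface at z = 0. Lengths are in m, angles in rad, forces in N, time in s.
With the tool pointing down it reaches from about 0.425 to 0.875 m from the base axis. Payload 8.4 kg.
Tool frame: the origin (TCP) lies between the finger pads; the fingertips stand 17 mm ahead of it and the grasp point (between the pads) lies 2 mm behind it; z points along the fingers, y is the direction in which the jaws open and shut (so a half turn about z gives the same grasp; the last joint's range is limited). The gripper opens to 87 mm and grips with 3 to 60 N. Pads are 19 mm wide; open, the fingers measure 117 mm over their backs; the gripper's body (75 mm by 190 mm) begins 51 mm behind the grasp point.
Start: joints at [1.204, 0.333, 0.04, 1.465, -0.013, 1.343, -0.059], TCP at [0.172, -0.627, 0.24] pointing down, gripper open.
Joint ranges: [-2.58, 2.58], [-0.38, 2.09], [-1.3, 1.39], [0.25, 2.4], [-1.5, 4.64], [0.08, 2.09], [-2.65, 2.65]. Speed limits (rad/s): [2.22, 2.22, 2.79, 2.79, 3.14, 3.14, 3.14].

### API

Orientations are given as a unit quaternion [x, y, z, w].
In Python, from plant import robot gives the robot as it stands. The module is installed in compiled form; this text tells all that it offers.
- The arm moves only by the tool servo_tool, never from a script. Its argument "moves" is a list of rows, each a list of 7 numbers: the opening in per cent of the stroke, from 0 (shut) to 100 (fully open), then the shift along the tool's x, y, z in mm, then the turn, a rotation vector about the tool's x, y, z in degrees. In form: [[grip, dx, dy, dz, ax, ay, az], ...]. A call has 1 to 8 rows; each row shifts and turns the commanded pose from where the row before left it, along the tool's axes as they then stand; what a row does not reach is not made up. A row lasts 1/8 s, in which the tool goes at most 62.5 mm and 10.7 degrees, less where a joint would pass 70% of its speed; a pose out of reach is approached as far as the arm can. A call with a gripper value outside its range is refused whole. The fingers move at their own pace and stop on an object; "force" is the grip in N (left out, the last holds). Time passes only in rows, so rows that do not move let the fingers close. It gives the time, the measured TCP pose, the force and the opening at its end, in the units of the state.
- robot.read_state(): the state, without advancing time (a new reading comes with each control period).
- robot.camera(name): name is "scene" or "top" or "wrist"; returns the picture (400x640x3 uint8, red, green, blue); there is no depth.
- robot.camera_info(name): a dict with "fx", "fy", "cx", "cy" (pixels), "k1" (the pictures are not rectified: a ray, as slopes to the right and down, at radius r is drawn at 1 + k1 r^2 times it, then the intrinsics apply), "eye" and "attitude" of the camera in the world. Camera axes: x right, y down, z forward; pixel columns grow to the right and rows downward; lengths in m; the calibration is good to about 2 mm. A picture is of the moment at which its call begins: read the wrist's pose just before it. camera_info takes no time and is no camera call; for the wrist camera it gives the pose at the moment of the call.
- robot.close_job(): hands the job in, once; it reports no verdict.
The state is a dict: "t": time; "joint_positions": joint angles; "joint_velocities": joint speeds; "joint_efforts": joint torques, N m; "tool_pos": TCP position; "tool_rot": TCP orientation; "force": force on the tool from outside, world axes, zero at the start; "torque": the same for the moment, N m; "gripper_width": opening from 0.0 (shut) to 1.0 (fully open).
Only numpy, scipy, OpenCV 4.12 (cv2) and the standard library are available. Lean on these libraries where they do the work, as an engineer would, in place of code of your own. Each camera call takes 0.05 s, during which the arm holds its last target.

## Working session

There is one attempt and no reset: what is moved stays moved. The work goes in short steps, Python scripts to look and compute and a tool call to move; the robot and the scene stay as the last step left them, time stands still between calls to the robot, and variables do not carry over. Pictures are saved under pics/ and viewed, and the job is handed in when it is done.

Besides the shell and the picture viewer there is one more tool, called in YAML: its name, and indented under it one key for each argument. servo_tool: Moves the arm, as the interface text tells. Its arguments: {"type":"object","properties":{"moves":{"type":"array","items":{"type":"array","items":{"type":"number"}}},"force":{"type":"number"}},"required":["moves"]}

```bash
mkdir -p pics; ls
python3 - <<'E'
from plant import robot
import cv2
print(robot.read_state())
for n in ("scene","top","wrist"):
    print(n,robot.camera_info(n))
    cv2.imwrite(f"pics/{n}0.png",cv2.cvtColor(robot.camera(n),cv2.COLOR_RGB2BGR))
E
```

```text
pics
{'t': 0.0, 'joint_positions': array([ 1.20380692,  0.33388067,  0.03985577,  1.46628627, -0.01340414,
        1.34328946, -0.05853402]), 'joint_velocities': array([ 0.00096986, -0.000573  , -0.00011081, -0.00150931,  0.00047379,
        0.00071203,  0.00059095]), 'joint_efforts': array([ 2.16934874e-03, -6.56339192e+01,  1.33604296e+00, -4.03802276e+01,
       -5.97848534e-02,  4.44393698e-02,  1.39235799e-04]), 'tool_pos': array([ 0.171857  , -0.62640636,  0.2386712 ]), 'tool_rot': array([ 9.91051531e-01,  1.33477434e-01, -1.54873462e-04, -7.83833450e-04]), 'force': array([ 0.17847409, -0.50584422,  0.14838929]), 'torque': array([-0.01729242,  0.0411736 , -0.03643609]), 'gripper_width': 0.9962822253450854}
scene {'fx': 404.83806801186364, 'fy': 404.83806801186364, 'cx': 324.52588490690124, 'cy': 202.9367178572901, 'k1': 0.028161243125714577, 'eye': array([-0.07097779, -0.61679526,  0.58617609]), 'attitude': array([ 0.80457046, -0.32087523,  0.186529  , -0.46358644])}
top {'fx': 462.7665933052998, 'fy': 462.7665933052998, 'cx': 317.98282516774253, 'cy': 192.78960130914325, 'k1': -0.012338921290185092, 'eye': array([0.27087983, 0.02087361, 1.34758806]), 'attitude': array([ 0.70636839, -0.70258508,  0.06825314, -0.05253012])}
wrist {'fx': 280.4521483464671, 'fy': 280.4521483464671, 'cx': 320.624446600223, 'cy': 201.15479970163744, 'k1': -0.002387672574351688, 'eye': array([ 0.23612587, -0.609674  ,  0.38488329]), 'attitude': array([ 0.78878433, -0.60200709, -0.07603788,  0.09810703])}
```

View pics/scene0.png

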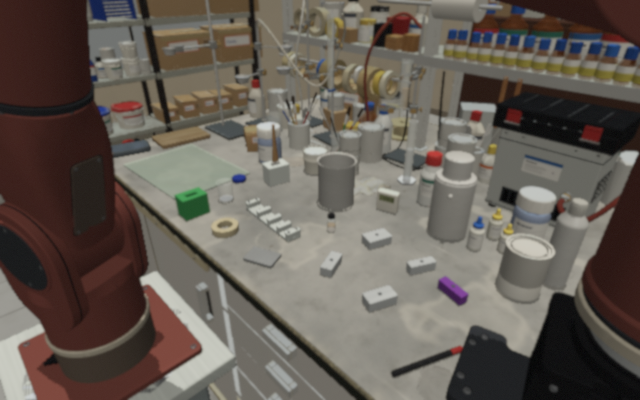

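View pics/top0.png

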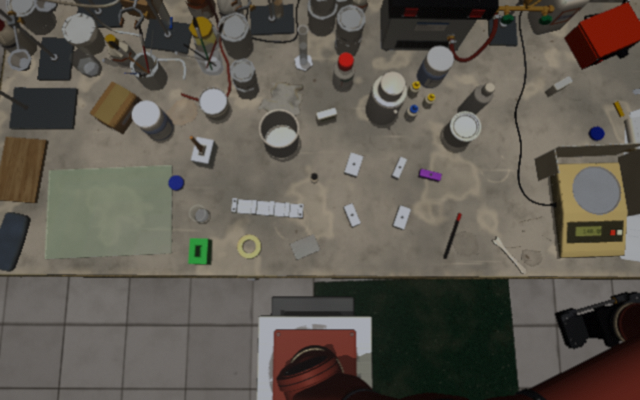

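View pics/wrist0.png

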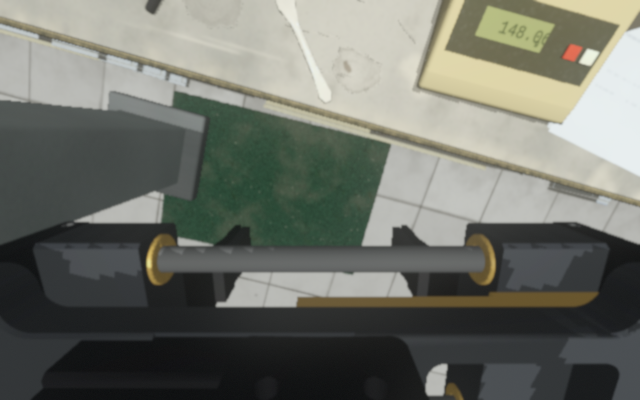

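```bash
cat > h.py <<'E'
import numpy as np, cv2
from scipy.spatial.transform import Rotation as R
from plant import robot
def undist(ci,uv):
    uv=np.atleast_2d(np.array(uv,float))
    K=np.array([[ci['fx'],0,ci['cx']],[0,ci['fy'],ci['cy']],[0,0,1]])
    return cv2.undistortPoints(uv.reshape(-1,1,2),K,np.array([ci['k1'],0,0,0,0.])).reshape(-1,2)
def ray(ci,uv):
    p=undist(ci,uv); d=np.c_[p,np.ones(len(p))]
    return R.from_quat(ci['attitude']).apply(d)
def onplane(ci,uv,z):
    d=ray(ci,uv); e=np.array(ci['eye'])
    return e+d*((z-e[2])/d[:,2])[:,None]
def proj(ci,P):
    P=np.atleast_2d(P); c=R.from_quat(ci['attitude']).inv().apply(P-ci['eye'])
    s=c[:,:2]/c[:,2:]; r2=(s**2).sum(1,keepdims=True); s=s*(1+ci['k1']*r2)
    return s*[ci['fx'],ci['fy']]+[ci['cx'],ci['cy']]
def snap(name,fn=None):
    ci=robot.camera_info(name); im=cv2.cvtColor(robot.camera(name),cv2.COLOR_RGB2BGR)
    if fn: cv2.imwrite('pics/'+fn,im)
    return ci,im
def pose():
    s=robot.read_state(); return s['t'],np.array(s['tool_pos']),R.from_quat(s['tool_rot'])
def delta(target,yaw=None):
    """target world TCP; tool straight down with tool x at world yaw. returns mm in the tool frame + rotvec deg"""
    t,p,r=pose()
    print('t',round(t,2),'tcp',p.round(4),'yaw',round(np.degrees(np.arctan2(*r.as_matrix()[[1,0],0])),1),'tilt',round(np.degrees(np.arccos(-r.as_matrix()[2,2])),2))
    print('d_tool mm',(r.inv().apply(np.array(target)-p)*1000).round(1))
    if yaw is not None:
        c,s=np.cos(yaw),np.sin(yaw)
        T=R.from_matrix(np.array([[c,s,0],[s,-c,0],[0,0,-1]]))
        print('rot deg',np.degrees((r.inv()*T).as_rotvec()).round(2))
E
python3 - <<'E'
from h import *
ci=robot.camera_info('top')
for n,uv,z in [('b1',(354,165),.024),('b2',(399,168),.024),('b3',(352,215),.024),('b4',(402,217),.024),('gl',(234,207),.024),('gr',(302,211),.024),('stand',(203,150),.06),('beaker',(201,213),.058),('rinse',(280,130),.13),('green',(200,250),.06),('purple',(430,174),.024)]:
    print(n,onplane(ci,uv,z).round(3)[0])
ci=robot.camera_info('wrist');t,p,r=pose()
print(r.inv().apply(ci['eye']-p), (r.inv()*R.from_quat(ci['attitude'])).as_matrix().round(3))
im=cv2.imread('pics/top0.png')[120:260,180:450]
cv2.imwrite('pics/topz.png',cv2.resize(im,None,fx=2.9,fy=2.9,interpolation=cv2.INTER_CUBIC))
E
```

```text
b1 [ 0.583 -0.114  0.024]
b2 [ 0.575 -0.247  0.024]
b3 [ 0.435 -0.107  0.024]
b4 [ 0.43  -0.251  0.024]
gl [0.456 0.233 0.024]
gr [0.446 0.038 0.024]
stand [0.615 0.321 0.06 ]
beaker [0.434 0.319 0.058]
rinse [0.654 0.098 0.13 ]
green [0.331 0.317 0.06 ]
purple [ 0.558 -0.338  0.024]
[ 0.06639918  0.0005969  -0.14613222] [[-0.001 -0.969 -0.246]
 [ 1.    -0.001 -0.001]
 [ 0.    -0.246  0.969]]
```

View pics/topz.png

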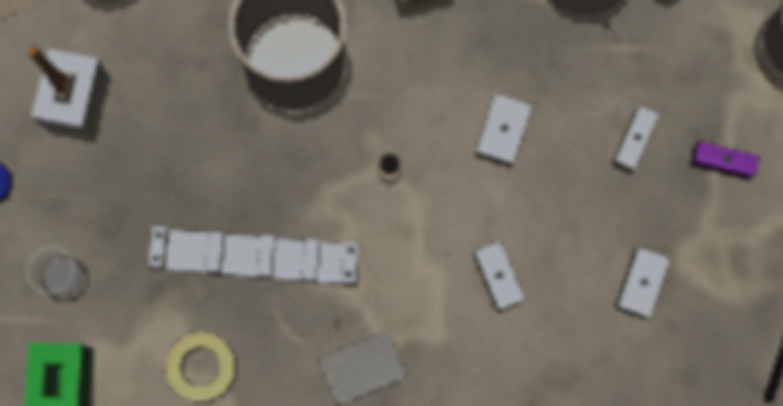

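Run:
```python
from h import *
delta([.50,-.27,.25],np.pi/2)
```

```text
t 0.15 tcp [ 0.1719 -0.6265  0.2389] yaw 15.3 tilt 0.07
d_tool mm [ 410.7 -257.   -10.8]
rot deg [-6.000e-02 -4.000e-02 -7.466e+01]
```

servo_tool:
  moves:
    - [100, 51, -32, -1, 0, 0, 0]
    - [100, 51, -32, -1, 0, 0, 0]
    - [100, 51, -32, -1, 0, 0, 0]
    - [100, 51, -32, -1, 0, 0, 0]
    - [100, 51, -32, -1, 0, 0, 0]
    - [100, 51, -32, -1, 0, 0, 0]
    - [100, 51, -32, -1, 0, 0, 0]
    - [100, 51, -32, -1, 0, 0, 0]
  force: 30

```text
t: 1.15
tool_pos: [0.4986, -0.2704, 0.2476]
tool_rot: [0.991, 0.133, -0.0, 0.0]
force: [0.6, -1.2, -0.7]
gripper_width: 1.004
```

servo_tool:
  moves:
    - [100, 0, 0, 0, 0, 0, -10.6]
    - [100, 0, 0, 0, 0, 0, -10.6]
    - [100, 0, 0, 0, 0, 0, -10.6]
    - [100, 0, 0, 0, 0, 0, -10.6]
    - [100, 0, 0, 0, 0, 0, -10.6]
    - [100, 0, 0, 0, 0, 0, -10.6]
    - [100, 0, 0, 0, 0, 0, -10.6]
    - [100, 0, 0, 0, 0, 0, 0]

```text
t: 2.15
tool_pos: [0.4975, -0.272, 0.2473]
tool_rot: [0.71, 0.704, -0.0, -0.0]
force: [0.7, 1.0, 1.0]
gripper_width: 0.996
```

Run:
```python
from h import *
delta([.50,-.27,.25],np.pi/2)
print(robot.read_state()['joint_positions'].round(2))
snap('wrist','w1.png')
```

```text
t 2.15 tcp [ 0.4975 -0.272   0.2473] yaw 89.5 tilt 0.03
d_tool mm [ 2.   2.4 -2.7]
rot deg [-0.02 -0.02 -0.53]
[ 0.77  0.19 -0.39  1.64  0.07  1.33  0.35]
```

View pics/w1.png

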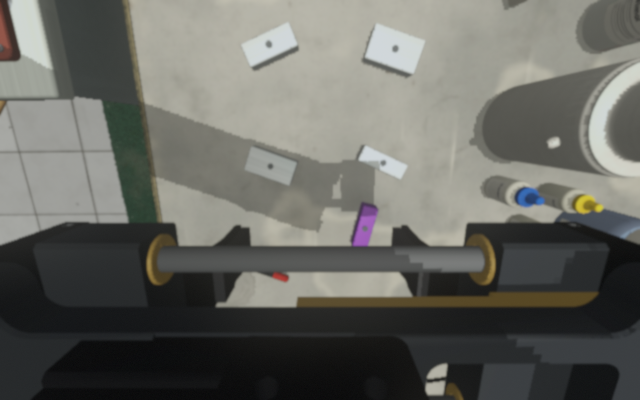

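```bash
cat >> h.py <<'E'
def bars(ci,im,seeds,z=.024,tag=None,half=42):
    out=[];vis=im.copy()
    g=cv2.cvtColor(im,cv2.COLOR_BGR2GRAY)
    for s in seeds:
        x0,y0=max(int(s[0])-half,0),max(int(s[1])-half,0)
        c=im[y0:y0+2*half,x0:x0+2*half]
        # fill dot, threshold relative to the local top-face brightness
        gg=cv2.morphologyEx(g[y0:y0+2*half,x0:x0+2*half],cv2.MORPH_CLOSE,cv2.getStructuringElement(cv2.MORPH_ELLIPSE,(13,13)))
        sx,sy=int(s[0])-x0,int(s[1])-y0
        top=np.median(gg[sy-4:sy+5,sx-4:sx+5]); bg=np.median(gg)
        m=(np.abs(gg.astype(float)-top)<0.5*abs(top-bg)).astype(np.uint8)
        n,l=cv2.connectedComponents(m); m=(l==l[sy,sx]).astype(np.uint8)
        m=cv2.morphologyEx(m,cv2.MORPH_OPEN,np.ones((5,5)))
        ct=max(cv2.findContours(m,0,2)[0],key=cv2.contourArea).reshape(-1,2)+[x0,y0]
        P=onplane(ci,ct,z)[:,:2].astype(np.float32)
        (cx,cy),(w,h),a=cv2.minAreaRect(P*1000)
        if w<h: w,h,a=h,w,a+90
        a=(a+90)%180-90
        # dot
        dk=g[int(s[1])-8:int(s[1])+9,int(s[0])-8:int(s[0])+9].astype(float); wt=np.clip(np.median(dk)-15-dk,0,None)
        yy,xx=np.mgrid[int(s[1])-8:int(s[1])+9,int(s[0])-8:int(s[0])+9]
        d=(np.array([(xx*wt).sum(),(yy*wt).sum()])/wt.sum()) if wt.sum()>0 else np.array(s,float)
        D=onplane(ci,d,z)[0][:2]*1000
        print('rect c',round(cx,1),round(cy,1),'L',round(w,1),'W',round(h,1),'yaw',round(a,1),'| dot px',d.round(1),'xy',D.round(1))
        cv2.drawContours(vis,[ct.reshape(-1,1,2)],-1,(0,0,255),1); cv2.circle(vis,tuple(int(v) for v in d),1,(0,255,0),-1)
        out.append((D,a,w,h))
    if tag: cv2.imwrite('pics/'+tag,vis)
    return out
E
python3 - <<'E'
from h import *
im=cv2.imread('pics/w1.png'); ci=robot.camera_info('wrist')
bars(ci,im,[(269,44),(395,48),(270,166),(383,162)],tag='w1b.png')
v=cv2.imread('pics/w1b.png')[0:220,200:460]; cv2.imwrite('pics/w1c.png',cv2.resize(v,None,fx=2.6,fy=2.6))
E
```

```text
rect c 437.2 -105.5 L 61.6 W 25.5 yaw 21.7 | dot px [268.4  43.8] xy [ 437.1 -105.3]
rect c 587.9 -112.3 L 61.6 W 37.7 yaw -18.2 | dot px [394.9  48.3] xy [ 587.9 -112.2]
rect c 432.1 -235.5 L 106.3 W 76.1 yaw -0.8 | dot px [270.  165.9] xy [ 430.6 -250.7]
rect c 579.4 -247.9 L 61.3 W 20.0 yaw -25.2 | dot px [380.6 163.6] xy [ 576.1 -249.5]
```

View pics/w1c.png

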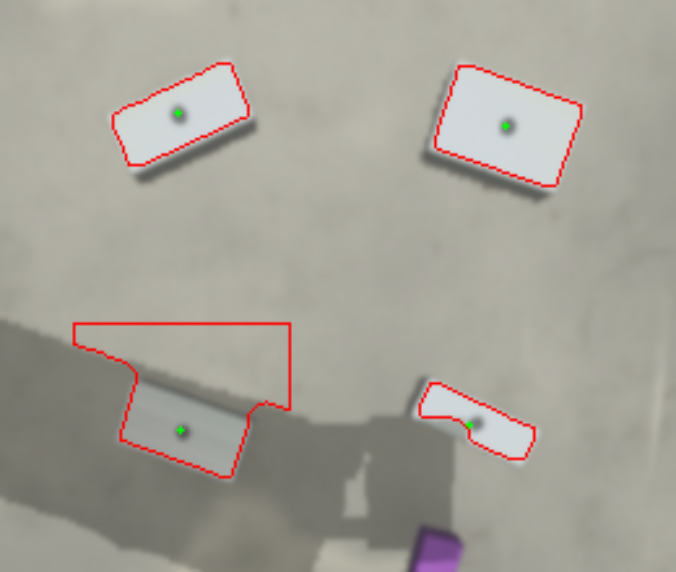

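Run:
```python
from h import *
delta([.588,-.112,.06],np.radians(90-18.2))
```

```text
t 2.2 tcp [ 0.4976 -0.272   0.2474] yaw 89.3 tilt 0.02
d_tool mm [161.   88.5 187.4]
rot deg [-2.00e-02 -1.00e-02  1.75e+01]
```

servo_tool:
  moves:
    - [100, 32.2, 17.7, 37.5, 0, 0, 0]
    - [100, 32.2, 17.7, 37.5, 0, 0, 0]
    - [100, 32.2, 17.7, 37.5, 0, 0, 0]
    - [100, 32.2, 17.7, 37.5, 0, 0, 0]
    - [100, 32.2, 17.7, 37.5, 0, 0, 0]
    - [100, 0, 0, 0, 0, 0, 8.8]
    - [100, 0, 0, 0, 0, 0, 8.7]
    - [100, 0, 0, 0, 0, 0, 0]

```text
t: 3.2
tool_pos: [0.5875, -0.1115, 0.0599]
tool_rot: [0.809, 0.587, -0.0, -0.0]
force: [-0.0, -0.9, -1.0]
gripper_width: 1.004
```

Run:
```python
from h import *
delta([.588,-.112,.021],np.radians(90-18.2))
snap('wrist','w2.png')
```

```text
t 3.2 tcp [ 0.5875 -0.1115  0.0599] yaw 71.9 tilt 0.02
d_tool mm [-0.3  0.6 38.9]
rot deg [-0.01  0.01  0.11]
```

View pics/w2.png

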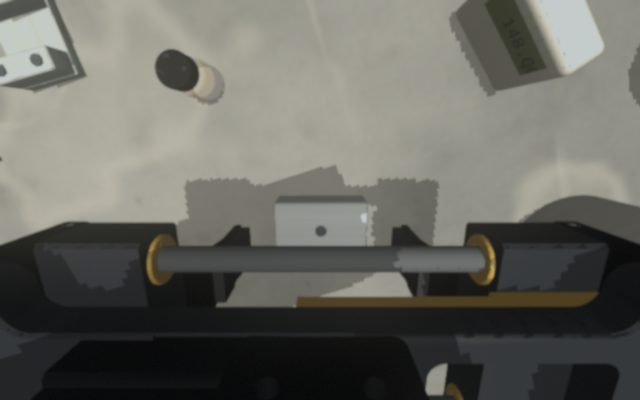

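Run:
```python
from h import *
ci=robot.camera_info('wrist');t,p,r=pose()
P=onplane(ci,(320.5,231.3),.024)[0]; print(P, r.inv().apply(P-p)*1000)
```

```text
[ 0.58674171 -0.11302723  0.024     ] [-1.54900394 -0.2987397  36.03922743]
```

servo_tool:
  moves:
    - [100, 0, 0, 20, 0, 0, 0]
    - [100, 0, 0, 19, 0, 0, 0]
    - [60, 0, 0, 0, 0, 0, 0]
    - [60, 0, 0, 0, 0, 0, 0]
    - [60, 0, 0, 0, 0, 0, 0]
    - [60, 0, 0, 0, 0, 0, 0]
  force: 30

```text
t: 4.0
tool_pos: [0.5874, -0.1117, 0.021]
tool_rot: [0.809, 0.588, -0.0, -0.0]
force: [0.1, 0.3, -2.5]
gripper_width: 0.732
```

Run:
```python
from h import *
delta([.50,.04,.247],np.radians(87))
```

```text
t 4.0 tcp [ 0.5874 -0.1117  0.021 ] yaw 72.0 tilt 0.01
d_tool mm [ 117.4 -129.9 -226. ]
rot deg [-1.000e-02  0.000e+00 -1.496e+01]
```

servo_tool:
  moves:
    - [60, 0, 0, -50, 0, 0, 0]
    - [60, 23, -26, -44, 0, 0, 0]
    - [60, 23, -26, -44, 0, 0, 0]
    - [60, 23, -26, -44, 0, 0, 0]
    - [60, 24, -26, -44, 0, 0, 0]
    - [60, 24, -26, 0, 0, 0, 0]
    - [60, 0, 0, 0, 0, 0, -7.5]
    - [60, 0, 0, 0, 0, 0, -7.5]

```text
t: 5.0
tool_pos: [0.4994, 0.0401, 0.2473]
tool_rot: [0.723, 0.691, -0.0, 0.0]
force: [0.3, -0.9, -2.4]
gripper_width: 0.737
```

servo_tool:
  moves:
    - [60, 0, 0, 0, 0, 0, 0]
    - [60, 0, 0, 0, 0, 0, 0]

```text
t: 5.25
tool_pos: [0.4998, 0.0396, 0.247]
tool_rot: [0.726, 0.688, -0.0, -0.0]
force: [0.6, -0.0, -1.6]
gripper_width: 0.734
```

Run:
```python
from h import *
delta([.50,.04,.247],np.radians(87))
snap('wrist','w3.png')
```

```text
t 5.25 tcp [0.4998 0.0396 0.247 ] yaw 86.9 tilt 0.01
d_tool mm [ 0.4  0.2 -0. ]
rot deg [-0.01  0.   -0.13]
```

View pics/w3.png

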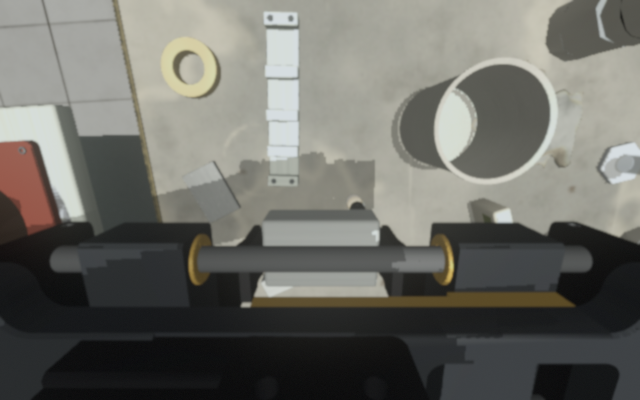

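Run:
```python
from h import *
ci=robot.camera_info('wrist');t,p,r=pose()
for x in (-20,20):
  for z in (-3,21): print(x,z,proj(ci,p+r.apply([x/1000,0,z/1000])).round(1))
im=cv2.imread('pics/w3.png')
cv2.imwrite('pics/w3g.png',cv2.resize(im[0:195,240:330],None,fx=3,fy=3,interpolation=cv2.INTER_CUBIC))
cv2.imwrite('pics/w3h.png',cv2.resize(im[200:300,230:420],None,fx=4,fy=4,interpolation=cv2.INTER_CUBIC))
```

```text
-20 -3 [[321.4 286. ]]
-20 21 [[321.3 266.2]]
20 -3 [[321.4 219.1]]
20 21 [[321.3 207.2]]
```

View pics/w3g.png

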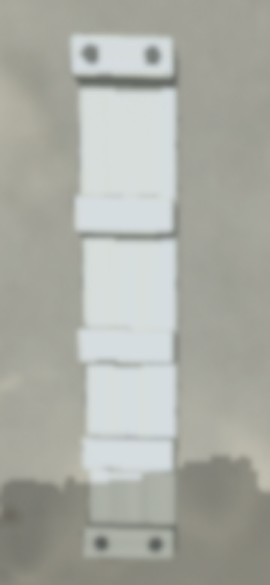

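View pics/w3h.png

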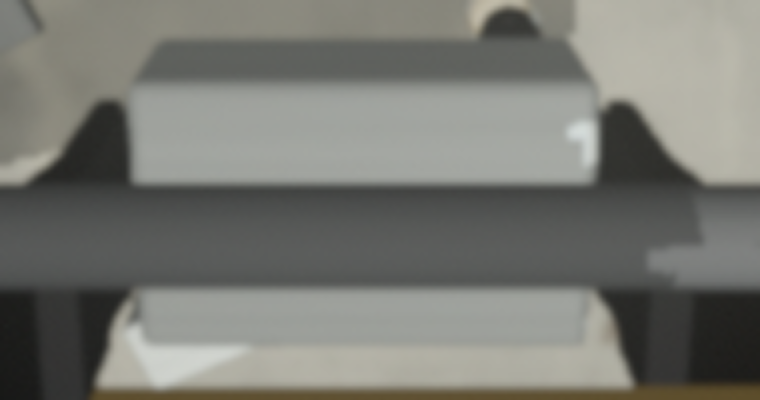

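Run:
```python
from h import *
ci=robot.camera_info('wrist')
im=cv2.imread('pics/w3.png'); g=cv2.cvtColor(im,cv2.COLOR_BGR2GRAY).astype(float)
scr=[(270.3,18),(290.7,18.3),(273.7,181),(291.7,181.3)]
S=onplane(ci,scr,.024)[:,:2]*1000; print(S.round(1)); 
print('mid',((S[0]+S[1])/2).round(1),((S[2]+S[3])/2).round(1),'dist',np.linalg.norm(S[0]+S[1]-S[2]-S[3])/2)
c1,c2=np.array([282.,18]),np.array([283.,181])
for lo,hi,yl,yh in [(12.3,25.3,103,89),(65.3,77.3,46,32),(109.3,120.3,-5,-19),(145.7,156.7,-50,-64),(176,185.7,-89,-103)]:
    for v,y in ((lo,yl),(hi,yh)):
        print(y, (onplane(ci,(282,v),.024)[0][1]*1000).round(1), end='; ')
# subpixel column profile
print()
prof=g[:,276:289].mean(1); gr=np.gradient(prof); print([(i,int(prof[i])) for i in range(5,192)])
```

```text
[[451.4 235.5]
 [475.1 233.8]
 [436.9  43.4]
 [460.8  41.6]]
mid [463.3 234.6] [448.9  42.5] dist 192.68024771477485
103 240.6; 89 227.1; 46 184.1; 32 170.7; -5 133.6; -19 120.3; -50 88.9; -64 74.8; -89 49.5; -103 36.4; 
[(5, 160), (6, 160), (7, 160), (8, 160), (9, 161), (10, 165), (11, 180), (12, 201), (13, 214), (14, 217), (15, 216), (16, 214), (17, 212), (18, 212), (19, 213), (20, 215), (21, 216), (22, 217), (23, 211), (24, 192), (25, 152), (26, 114), (27, 105), (28, 121), (29, 156), (30, 191), (31, 211), (32, 217), (33, 218), (34, 218), (35, 218), (36, 218), (37, 218), (38, 218), (39, 219), (40, 218), (41, 219), (42, 219), (43, 219), (44, 219), (45, 219), (46, 219), (47, 219), (48, 219), (49, 219), (50, 219), (51, 219), (52, 219), (53, 219), (54, 219), (55, 218), (56, 218), (57, 218), (58, 218), (59, 219), (60, 218), (61, 218), (62, 218), (63, 217), (64, 213), (65, 211), (66, 215), (67, 218), (68, 219), (69, 219), (70, 219), (71, 219), (72, 219), (73, 219), (74, 219), (75, 216), (76, 206), (77, 181), (78, 149), (79, 159), (80, 192), (81, 212), (82, 218), (83, 218), (84, 219), (85
[... 565 characters left out ...]
19), (134, 219), (135, 219), (136, 219), (137, 219), (138, 219), (139, 219), (140, 219), (141, 219), (142, 218), (143, 216), (144, 208), (145, 197), (146, 198), (147, 211), (148, 218), (149, 219), (150, 219), (151, 219), (152, 219), (153, 218), (154, 217), (155, 212), (156, 205), (157, 203), (158, 205), (159, 198), (160, 183), (161, 174), (162, 172), (163, 172), (164, 171), (165, 171), (166, 171), (167, 171), (168, 171), (169, 171), (170, 171), (171, 171), (172, 169), (173, 161), (174, 145), (175, 138), (176, 154), (177, 169), (178, 174), (179, 172), (180, 169), (181, 169), (182, 171), (183, 173), (184, 172), (185, 162), (186, 146), (187, 138), (188, 136), (189, 136), (190, 135), (191, 135)]
```

Run:
```python
from h import *
delta([.4611,.2059,.055],np.radians(85.7))
```

```text
t 5.3 tcp [0.4998 0.0396 0.247 ] yaw 86.9 tilt 0.01
d_tool mm [164.  -47.7 192. ]
rot deg [-0.01  0.    1.19]
```

servo_tool:
  moves:
    - [60, 41, -11.9, 23, 0, 0, 0]
    - [60, 41, -11.9, 23, 0, 0, 0]
    - [60, 41, -11.9, 23, 0, 0, 0]
    - [60, 41, -11.9, 23, 0, 0, 0]
    - [60, 0, 0, 50, 0, 0, 1.2]
    - [60, 0, 0, 40, 0, 0, 0]
    - [60, 0, 0, 10, 0, 0, 0]
    - [60, 0, 0, 0, 0, 0, 0]

```text
t: 6.3
tool_pos: [0.461, 0.206, 0.0555]
tool_rot: [0.733, 0.681, -0.0, -0.0]
force: [0.5, 0.7, -2.0]
gripper_width: 0.737
```

Run:
```python
from h import *
delta([.4611,.2059,.029],np.radians(85.7))
ci,im=snap('wrist','w4.png')
cv2.imwrite('pics/w4z.png',cv2.resize(im[130:300,230:420],None,fx=4,fy=3.5,interpolation=cv2.INTER_CUBIC)[:600])
```

```text
t 6.3 tcp [0.461  0.206  0.0555] yaw 85.8 tilt 0.03
d_tool mm [-0.1  0.1 26.5]
rot deg [-0.02 -0.01  0.09]
```

View pics/w4z.png

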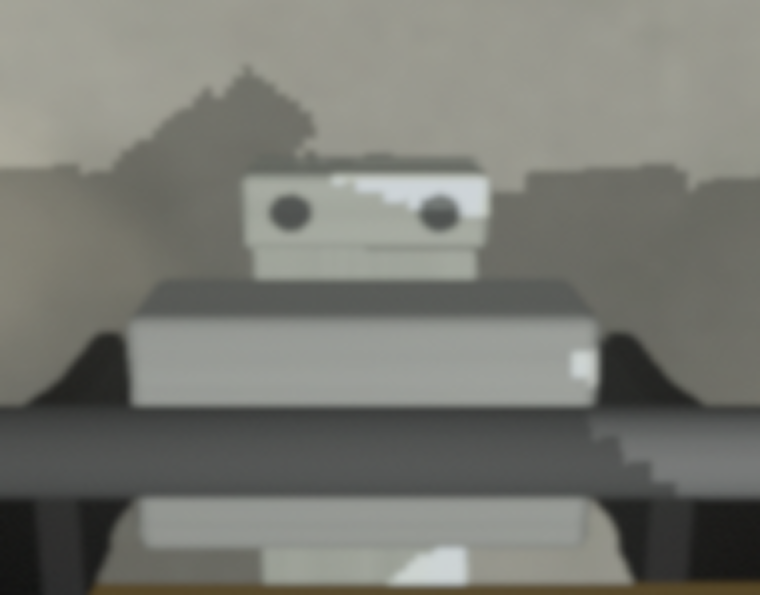

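Run:
```python
from h import *
ci=robot.camera_info('wrist');t,p,r=pose()
for uv,z in (((321.6,200.3),.024),((303,190.6),.024),((339.5,190.6),.024),((321.6,180.2),.024)):
    P=onplane(ci,uv,z)[0]; print((r.inv().apply(P-p)*1000).round(2))
```

```text
[21.52  0.28 32.32]
[ 28.04 -11.82  32.31]
[28.01 11.92 32.34]
[34.87  0.28 32.33]
```

servo_tool:
  moves:
    - [60, 0, 0, 9, 0, 0, 0]
    - [60, 0, 0, 6, 0, 0, 0]
    - [60, 0, 0, 6, 0, 0, 0]
    - [60, 0, 0, 5.5, 0, 0, 0]
    - [60, 0, 0, 0, 0, 0, 0]

```text
t: 6.98
tool_pos: [0.4608, 0.2061, 0.0285]
tool_rot: [0.732, 0.681, 0.0, -0.0]
force: [0.1, -0.5, -0.0]
gripper_width: 0.734
```

servo_tool:
  moves:
    - [100, 0, 0, 0, 0, 0, 0]
    - [100, 0, 0, 0, 0, 0, 0]
    - [100, 0, 0, -20, 0, 0, 0]
    - [100, 0, 0, -50, 0, 0, 0]
    - [100, 0, 0, -30, 0, 0, 0]
    - [100, 0, 0, 0, 0, 0, 0]

```text
t: 7.72
tool_pos: [0.4623, 0.2066, 0.131]
tool_rot: [0.732, 0.681, 0.002, 0.001]
force: [-0.1, -0.3, -0.4]
gripper_width: 0.997
```

Run:
```python
from h import *
snap('wrist','w5.png')
delta([.4371,-.1053,.10],np.radians(111.7))
```

```text
t 7.78 tcp [0.4615 0.206  0.1294] yaw 85.8 tilt 0.13
d_tool mm [-312.3   -1.7   29.3]
rot deg [  0.13   0.   -25.87]
```

View pics/w5.png

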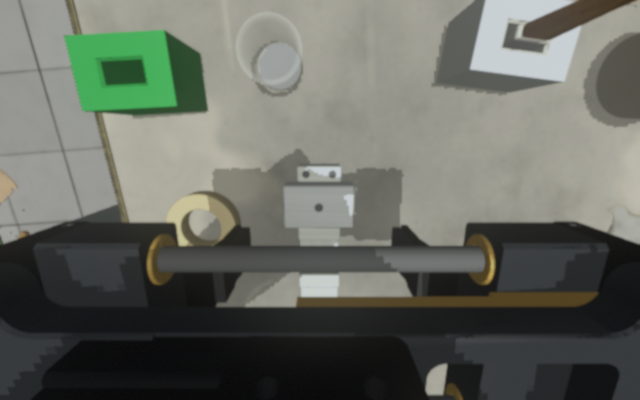

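servo_tool:
  moves:
    - [100, -60, 0, -4, 0, 0, 0]
    - [100, -60, 0, 0, 0, 0, 0]
    - [100, -60, 0, 0, 0, 0, 0]
    - [100, -60, 0, 0, 0, 0, 0]
    - [100, -60, -1.7, 0, 0, 0, 0]
    - [100, -12.3, 0, 33, 0, 0, -8.6]
    - [100, 0, 0, 0, 0, 0, -8.6]
    - [100, 0, 0, 0, 0, 0, -8.6]

```text
t: 8.78
tool_pos: [0.4353, -0.1055, 0.0979]
tool_rot: [0.56, 0.828, -0.0, -0.001]
force: [0.1, -0.3, 1.1]
gripper_width: 1.0
```

Run:
```python
from h import *
delta([.4371,-.1053,.021],np.radians(111.7))
ci,im=snap('wrist','w6.png')
```

```text
t 8.78 tcp [ 0.4353 -0.1055  0.0979] yaw 111.9 tilt 0.17
d_tool mm [-0.6  1.9 76.9]
rot deg [-0.13 -0.11  0.18]
```

View pics/w6.png

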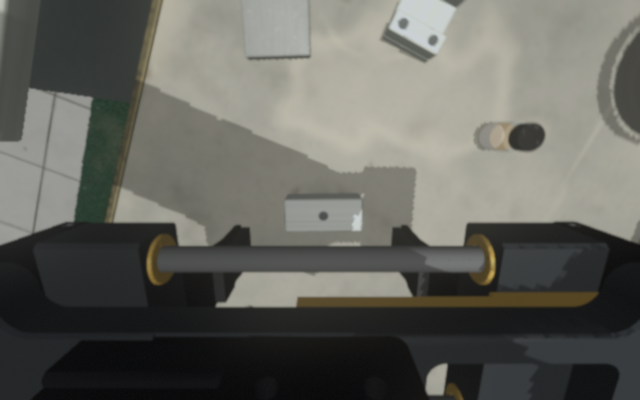

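servo_tool:
  moves:
    - [100, -0.6, 1.9, 40, 0, 0, 0]
    - [100, 0, 0, 25, 0, 0, 0]
    - [100, 0, 0, 12, 0, 0, 0]
    - [60, 0, 0, 0, 0, 0, 0]
    - [60, 0, 0, 0, 0, 0, 0]
    - [60, 0, 0, 0, 0, 0, 0]
    - [60, 0, 0, 0, 0, 0, 0]

```text
t: 9.7
tool_pos: [0.439, -0.1055, 0.0234]
tool_rot: [0.562, 0.827, 0.0, 0.001]
force: [-1.8, -0.5, 7.1]
gripper_width: 0.735
```

Run:
```python
from h import *
delta([.4535,.1041,.055],np.radians(85.7))
ci,im=snap('wrist','w7.png')
t,p,r=pose()
for x in (-14,14): print(x,proj(ci,p+r.apply([x/1000,0,p[2]-.024])).round(1))
cv2.imwrite('pics/w7z.png',cv2.resize(im[180:300,230:420],None,fx=4,fy=4,interpolation=cv2.INTER_CUBIC))
```

```text
t 9.7 tcp [ 0.439  -0.1055  0.0234] yaw 111.6 tilt 0.07
d_tool mm [189.4  90.8 -31.8]
rot deg [ 0.06  0.04 25.93]
-14 [[321.8 274.7]]
14 [[321.8 228.5]]
```

View pics/w7z.png

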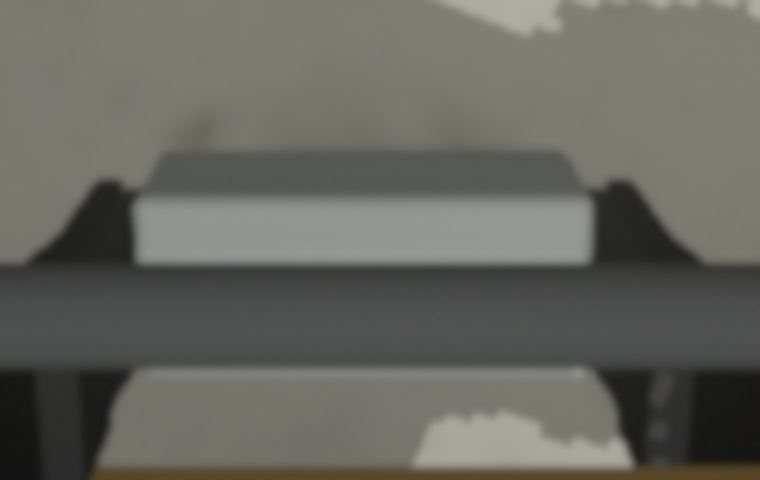

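servo_tool:
  moves:
    - [60, 0, 0, -45, 0, 0, 0]
    - [60, 37.9, 18.2, -10, 0, 0, 0]
    - [60, 37.9, 18.2, 0, 0, 0, 0]
    - [60, 37.9, 18.2, 0, 0, 0, 0]
    - [60, 37.9, 18.2, 0, 0, 0, 8.6]
    - [60, 0, 0, 0, 0, 0, 8.6]
    - [60, 0, 0, 0, 0, 0, 8.6]
    - [60, 0, 0, 0, 0, 0, 0]

```text
t: 10.75
tool_pos: [0.4502, 0.0625, 0.0776]
tool_rot: [0.732, 0.681, 0.0, 0.0]
force: [-0.0, -0.3, -0.3]
gripper_width: 0.729
```

Run:
```python
from h import *
delta([.4535,.1041,.055],np.radians(85.7))
s=robot.read_state();print(s['joint_positions'].round(2),s['force'],s['gripper_width'])
```

```text
t 10.75 tcp [0.4502 0.0625 0.0776] yaw 85.9 tilt 0.01
d_tool mm [41.7  0.4 22.6]
rot deg [0.01 0.01 0.2 ]
[ 0.31  0.14 -0.57  2.08  0.09  0.94 -0.38] [-0.00946164 -0.3279024  -0.26403754] 0.7291736168115323
```

servo_tool:
  moves:
    - [60, 41.7, 0.4, 0, 0, 0, 0.2]
    - [60, 0, 0, 21, 0, 0, 0]
    - [60, 0, 0, 0, 0, 0, 0]
    - [60, 0, 0, 0, 0, 0, 0]

```text
t: 11.25
tool_pos: [0.4538, 0.1036, 0.057]
tool_rot: [0.733, 0.68, -0.0, -0.0]
force: [-0.1, -0.2, -1.0]
gripper_width: 0.733
```

Run:
```python
from h import *
delta([.4535,.1041,.0314],np.radians(85.7))
ci,im=snap('wrist','w8.png')
cv2.imwrite('pics/w8z.png',cv2.resize(im[130:300,230:420],None,fx=4,fy=3.5,interpolation=cv2.INTER_CUBIC)[:600])
```

```text
t 11.25 tcp [0.4538 0.1036 0.057 ] yaw 85.7 tilt 0.0
d_tool mm [ 0.5 -0.3 25.6]
rot deg [-0.    0.   -0.01]
```

View pics/w8z.png

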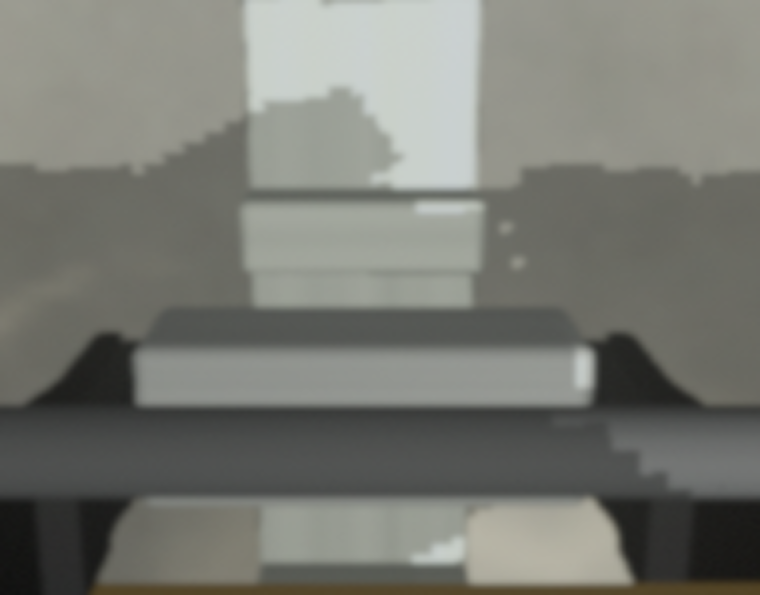

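Run:
```python
from h import *
ci=robot.camera_info('wrist');t,p,r=pose()
for uv,z in (((321.6,207.1),.024),((321.6,187.4),.024),((321,228.9),p[2]+.0006),((321,273.8),p[2]+.0006)):
    P=onplane(ci,uv,z)[0]; print((r.inv().apply(P-p)*1000).round(2))
```

```text
[16.61  0.29 33.16]
[29.92  0.29 33.16]
[13.52 -0.15 -0.6 ]
[-13.71  -0.17  -0.6 ]
```

servo_tool:
  moves:
    - [60, 0.8, -0.3, 8, 0, 0, 0]
    - [60, 0, 0, 7, 0, 0, 0]
    - [60, 0, 0, 6, 0, 0, 0]
    - [60, 0, 0, 4.6, 0, 0, 0]
    - [60, 0, 0, 0, 0, 0, 0]

```text
t: 11.92
tool_pos: [0.4534, 0.105, 0.031]
tool_rot: [0.733, 0.68, -0.0, -0.0]
force: [-2.0, -0.4, 3.2]
gripper_width: 0.735
```

servo_tool:
  moves:
    - [100, 0, 0, 0, 0, 0, 0]
    - [100, 0, 0, 0, 0, 0, 0]
    - [100, 0, 0, -25, 0, 0, 0]
    - [100, 0, 0, -50, 0, 0, 0]
    - [100, -58, 10, -15, 0, 0, 0]
    - [100, -58, 10, -15, 0, 0, 0]
    - [100, -58, 10, -15, 0, 0, 0]
    - [100, -58, 10, -15, 0, 0, 0]

```text
t: 12.92
tool_pos: [0.4757, -0.1315, 0.1667]
tool_rot: [0.733, 0.68, 0.0, 0.0]
force: [1.3, 0.5, -0.2]
gripper_width: 1.003
```

servo_tool:
  moves:
    - [100, -58, 10, -15, 0, 0, 0]
    - [100, -58, 10, -15, 0, 0, 0]
    - [100, -58, 10, -15, 0, 0, 0]
    - [100, -58, 10, -15, 0, 0, 0]
    - [100, 0, 0, 0, 0, 0, 0]
    - [100, 0, 0, 0, 0, 0, 0]

```text
t: 13.68
tool_pos: [0.498, -0.3633, 0.2254]
tool_rot: [0.733, 0.68, 0.0, -0.001]
force: [-0.5, -0.0, 0.3]
gripper_width: 0.999
```

Run:
```python
from h import *
delta([.5,-.38,.247],np.radians(85.7))
ci,im=snap('wrist','w9.png')
```

```text
t 13.68 tcp [ 0.498  -0.3633  0.2254] yaw 85.6 tilt 0.07
d_tool mm [-16.5   3.3 -21.6]
rot deg [-0.03 -0.06 -0.05]
```

View pics/w9.png

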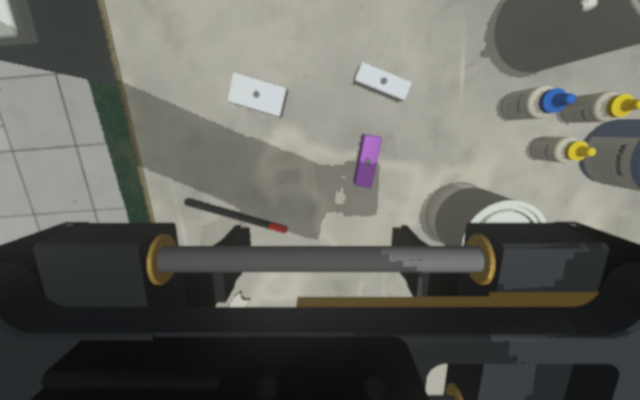

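Run:
```python
from h import *
im=cv2.imread('pics/w9.png'); ci=robot.camera_info('wrist')
o=bars(ci,im,[(257,94),(383,81)],tag='w9b.png')
for D,a,_,_ in o: delta([D[0]/1000,D[1]/1000,.06],np.radians(90+a))
```

```text
rect c 430.8 -249.6 L 61.5 W 31.7 yaw -20.5 | dot px [255.8  93.8] xy [ 430.4 -249.7]
rect c 579.3 -246.4 L 61.8 W 19.8 yaw -24.8 | dot px [382.4  81.5] xy [ 578.  -247.4]
t 13.72 tcp [ 0.4982 -0.3625  0.2255] yaw 85.7 tilt 0.07
d_tool mm [107.3 -75.9 165.6]
rot deg [-0.04 -0.06 16.26]
t 13.72 tcp [ 0.4982 -0.3625  0.2255] yaw 85.7 tilt 0.07
d_tool mm [120.5  71.  165.6]
rot deg [-0.04 -0.06 20.52]
```

servo_tool:
  moves:
    - [100, 26.8, -19, 40, 0, 0, 0]
    - [100, 26.8, -19, 40, 0, 0, 0]
    - [100, 26.8, -19, 40, 0, 0, 0]
    - [100, 26.8, -19, 35, 0, 0, 0]
    - [100, 0, 0, 0, 0, 0, 8.2]
    - [100, 0, 0, 0, 0, 0, 8.1]
    - [100, 0, 0, 0, 0, 0, 0]

```text
t: 14.6
tool_pos: [0.4304, -0.2498, 0.071]
tool_rot: [0.822, 0.57, 0.0, -0.0]
force: [0.8, 1.4, 0.5]
gripper_width: 1.006
```

Run:
```python
from h import *
delta([.4306,-.2497,.021],np.radians(69.5))
ci,im=snap('wrist','w10.png')
cv2.imwrite('pics/w10z.png',cv2.resize(im[130:300,200:440],None,fx=3.3,fy=3.3,interpolation=cv2.INTER_CUBIC))
```

```text
t 14.6 tcp [ 0.4304 -0.2498  0.071 ] yaw 69.5 tilt 0.0
d_tool mm [ 0.2  0.2 50. ]
rot deg [-0.   -0.    0.02]
```

View pics/w10z.png

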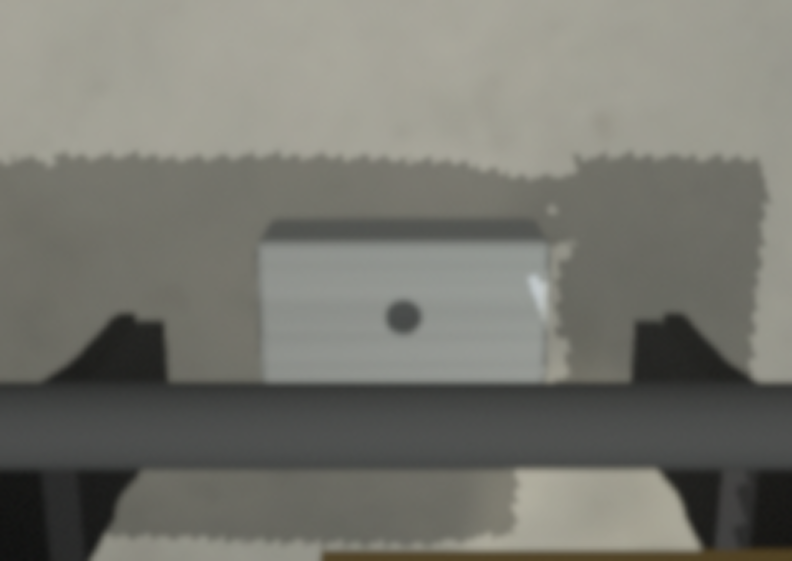

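servo_tool:
  moves:
    - [100, 0, 0, 25, 0, 0, 0]
    - [100, 0, 0, 15, 0, 0, 0]
    - [100, 0, 0, 10, 0, 0, 0]
    - [60, 0, 0, 0, 0, 0, 0]
    - [60, 0, 0, 0, 0, 0, 0]
    - [60, 0, 0, 0, 0, 0, 0]
    - [60, 0, 0, 0, 0, 0, 0]

```text
t: 15.52
tool_pos: [0.4307, -0.2514, 0.0215]
tool_rot: [0.822, 0.569, 0.0, 0.0]
force: [-0.6, -0.4, 3.1]
gripper_width: 0.735
```

Run:
```python
from h import *
delta([.4575,.1528,.08],np.radians(85.7))
ci,im=snap('wrist','w11.png')
t,p,r=pose()
for x in (-17,17): print(x,proj(ci,p+r.apply([x/1000,0,p[2]-.024])).round(1))
cv2.imwrite('pics/w11z.png',cv2.resize(im[180:300,230:420],None,fx=4,fy=4,interpolation=cv2.INTER_CUBIC))
```

```text
t 15.53 tcp [ 0.4307 -0.2514  0.0215] yaw 69.3 tilt 0.06
d_tool mm [ 387.7 -117.4  -58.7]
rot deg [  0.06   0.02 -16.36]
-17 [[320.9 280.6]]
17 [[320.9 223.9]]
```

View pics/w11z.png

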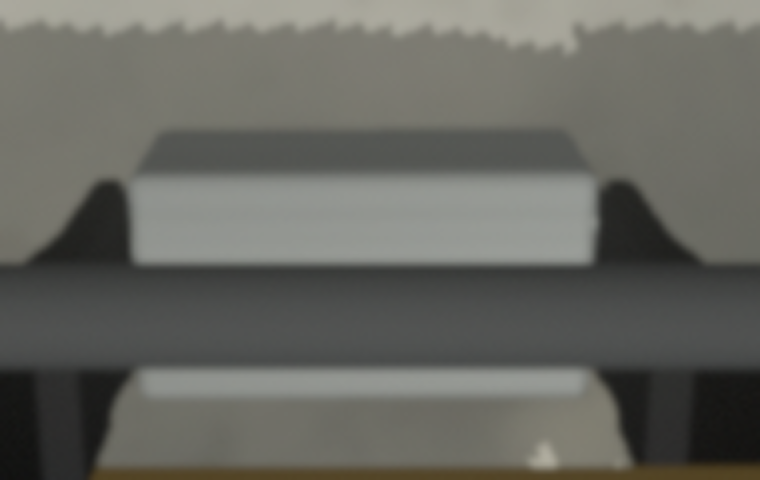

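servo_tool:
  moves:
    - [60, 0, 0, -50, 0, 0, 0]
    - [60, 48.4, -14.7, -30, 0, 0, 0]
    - [60, 48.4, -14.7, 0, 0, 0, 0]
    - [60, 48.4, -14.7, 0, 0, 0, 0]
    - [60, 48.4, -14.7, 0, 0, 0, 0]
    - [60, 48.4, -14.7, 0, 0, 0, 0]
    - [60, 48.4, -14.7, 0, 0, 0, 0]
    - [60, 48.4, -14.7, 0, 0, 0, 0]

```text
t: 16.58
tool_pos: [0.4533, 0.1036, 0.101]
tool_rot: [0.822, 0.569, 0.0, 0.0]
force: [0.8, 0.4, -1.2]
gripper_width: 0.732
```

servo_tool:
  moves:
    - [60, 48.4, -14.7, 0, 0, 0, 0]
    - [60, 0, 0, 0, 0, 0, -8.2]
    - [60, 0, 0, 0, 0, 0, -8.2]
    - [60, 0, 0, 0, 0, 0, 0]

```text
t: 17.08
tool_pos: [0.4566, 0.1525, 0.1008]
tool_rot: [0.733, 0.68, -0.0, -0.0]
force: [-0.5, 0.0, -2.1]
gripper_width: 0.733
```

Run:
```python
from h import *
delta([.4575,.1524,.055],np.radians(85.7))
```

```text
t 17.07 tcp [0.4566 0.1525 0.1008] yaw 85.7 tilt 0.03
d_tool mm [-0.   0.9 45.8]
rot deg [-0.03  0.01 -0.  ]
```

servo_tool:
  moves:
    - [60, 0, 0.9, 30, 0, 0, 0]
    - [60, 0, 0, 13, 0, 0, 0]
    - [60, 0, 0, 0, 0, 0, 0]
    - [60, 0, 0, 0, 0, 0, 0]

```text
t: 17.58
tool_pos: [0.4582, 0.1527, 0.0587]
tool_rot: [0.733, 0.68, 0.0, 0.0]
force: [-0.4, -0.2, -1.5]
gripper_width: 0.731
```

Run:
```python
from h import *
delta([.4575,.1524,.0295],np.radians(85.7))
ci,im=snap('wrist','w12.png')
cv2.imwrite('pics/w12z.png',cv2.resize(im[130:300,230:420],None,fx=4,fy=3.5,interpolation=cv2.INTER_CUBIC)[:600])
```

```text
t 17.57 tcp [0.4582 0.1527 0.0587] yaw 85.7 tilt 0.05
d_tool mm [-0.4 -0.7 29.2]
rot deg [ 0.04 -0.02 -0.  ]
```

View pics/w12z.png

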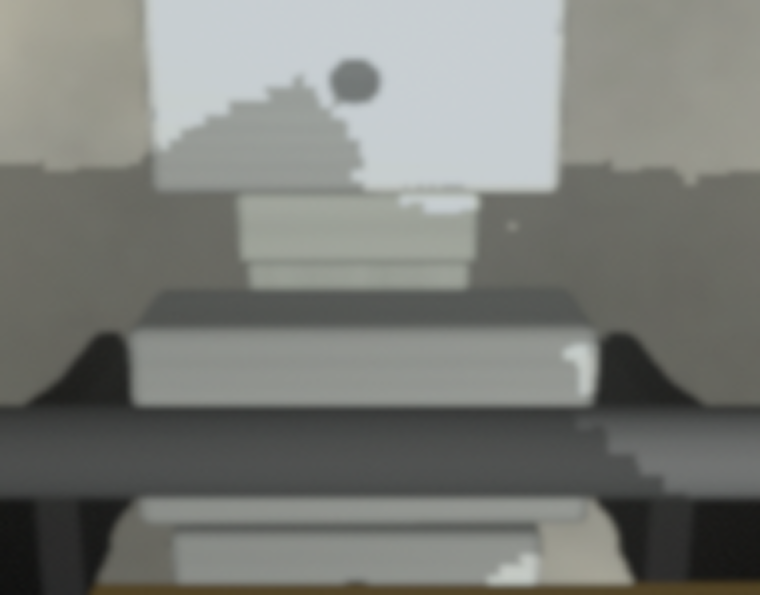

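Run:
```python
from h import *
ci=robot.camera_info('wrist');t,p,r=pose()
for uv,z in (((321.6,204.9),.024),((321,222.9),p[2]+.0025),((321,279.1),p[2]+.0025)):
    P=onplane(ci,uv,z)[0]; print((r.inv().apply(P-p)*1000).round(2))
```

```text
[17.67  0.28 34.82]
[17.63 -0.16 -2.49]
[-15.99  -0.18  -2.51]
```

servo_tool:
  moves:
    - [60, -1.2, -0.6, 10, 0, 0, 0]
    - [60, 0, 0, 8, 0, 0, 0]
    - [60, 0, 0, 6, 0, 0, 0]
    - [60, 0, 0, 5, 0, 0, 0]
    - [60, 0, 0, 0, 0, 0, 0]

```text
t: 18.25
tool_pos: [0.457, 0.1516, 0.029]
tool_rot: [0.733, 0.68, -0.0, -0.0]
force: [-0.8, 0.2, 1.9]
gripper_width: 0.729
```

servo_tool:
  moves:
    - [100, 0, 0, 0, 0, 0, 0]
    - [100, 0, 0, 0, 0, 0, 0]
    - [100, 0, 0, -25, 0, 0, 0]
    - [100, 0, 0, -50, 0, 0, 0]
    - [100, -20, 8, -25, 0, 0, 0]
    - [100, -52, 20.5, 0, 0, 0, 0]
    - [100, -52, 20.5, 0, 0, 0, 0]
    - [100, -52, 20.5, 0, 0, 0, 0]

```text
t: 19.25
tool_pos: [0.5138, -0.0311, 0.1293]
tool_rot: [0.733, 0.68, 0.0, 0.0]
force: [1.7, -0.2, -0.3]
gripper_width: 1.002
```

servo_tool:
  moves:
    - [100, -52, 20.5, 0, 0, 0, 0]
    - [100, -52, 20.5, 0, 0, 0, 0]
    - [100, -52, 20.5, 0, 0, 0, 0]
    - [100, -52, 20.5, 0, 0, 0, 0]
    - [100, -4, 0, 20, 0, 0, 10.3]
    - [100, 0, 0, 20, 0, 0, 10.2]
    - [100, 0, 0, 0, 0, 0, 0]

```text
t: 20.12
tool_pos: [0.5782, -0.2465, 0.0873]
tool_rot: [0.842, 0.54, -0.001, -0.001]
force: [-0.1, 0.1, 0.8]
gripper_width: 1.003
```

Run:
```python
from h import *
delta([.5789,-.2467,.021],np.radians(65.2))
ci,im=snap('wrist','w13.png')
cv2.imwrite('pics/w13z.png',cv2.resize(im[130:300,200:440],None,fx=3.3,fy=3.3,interpolation=cv2.INTER_CUBIC))
```

```text
t 20.12 tcp [ 0.5782 -0.2465  0.0873] yaw 65.3 tilt 0.18
d_tool mm [ 0.1  0.9 66.3]
rot deg [-0.18  0.01  0.1 ]
```

View pics/w13z.png

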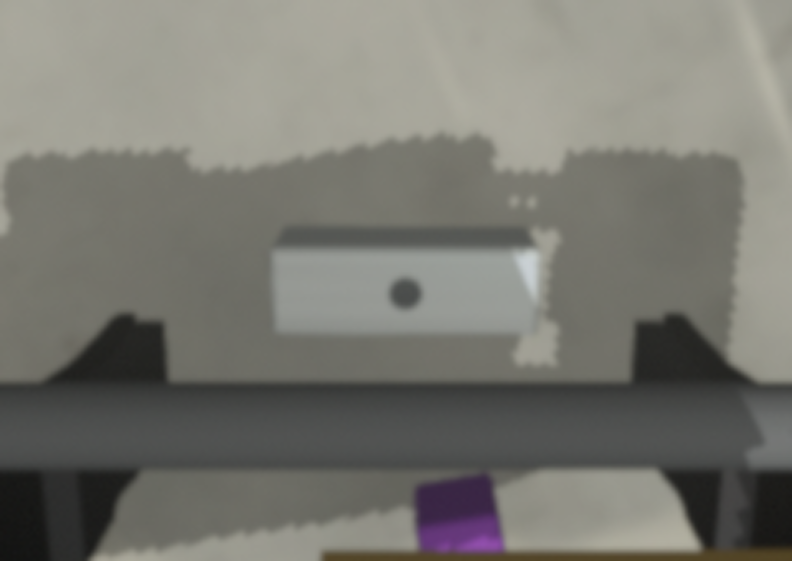

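Run:
```python
from h import *
ci=robot.camera_info('wrist');t,p,r=pose()
for uv,z in (((322.7,205.2),.024),((322.7,230.6),.024),((322.7,218.8),.024)):
    P=onplane(ci,uv,z)[0]; print((r.inv().apply(P-p)*1000).round(2))
```

```text
[ 9.42  1.48 64.6 ]
[-11.52   1.5   64.61]
[-1.67  1.49 64.61]
```

servo_tool:
  moves:
    - [100, -0.9, 1, 36, 0, 0, 0]
    - [100, 0, 0, 20, 0, 0, 0]
    - [100, 0, 0, 10, 0, 0, 0]
    - [100, 0, 0, 0, 0, 0, 0]
    - [60, 0, 0, 0, 0, 0, 0]
    - [60, 0, 0, 0, 0, 0, 0]
    - [60, 0, 0, 0, 0, 0, 0]
    - [60, 0, 0, 0, 0, 0, 0]

```text
t: 21.18
tool_pos: [0.5801, -0.2482, 0.0235]
tool_rot: [0.842, 0.539, 0.0, 0.0]
force: [-1.4, 1.0, 3.6]
gripper_width: 0.731
```

Run:
```python
from h import *
delta([.4502,.0628,.10],np.radians(85.7))
ci,im=snap('wrist','w14.png')
t,p,r=pose()
for x in (-11,11): print(x,proj(ci,p+r.apply([x/1000,0,p[2]-.024])).round(1))
cv2.imwrite('pics/w14z.png',cv2.resize(im[180:300,230:420],None,fx=4,fy=4,interpolation=cv2.INTER_CUBIC))
```

```text
t 21.18 tcp [ 0.5801 -0.2482  0.0235] yaw 65.2 tilt 0.03
d_tool mm [ 228.  -248.1  -76.7]
rot deg [ 3.000e-02  1.000e-02 -2.046e+01]
-11 [[320.9 269.3]]
11 [[320.8 233.1]]
```

View pics/w14z.png

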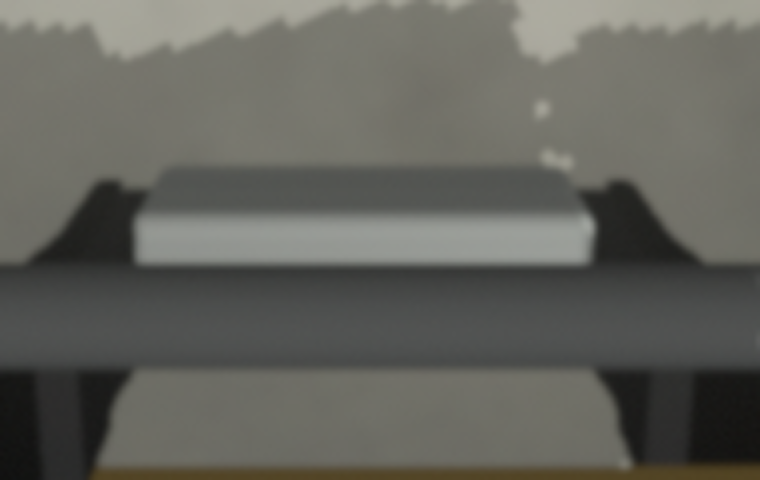

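servo_tool:
  moves:
    - [60, 0, 0, -50, 0, 0, 0]
    - [60, 38, -41.3, -26, 0, 0, 0]
    - [60, 38, -41.3, 0, 0, 0, 0]
    - [60, 38, -41.3, 0, 0, 0, 0]
    - [60, 38, -41.4, 0, 0, 0, 0]
    - [60, 38, -41.4, 0, 0, 0, 0]
    - [60, 38, -41.3, 0, 0, 0, -10.2]
    - [60, 0, 0, 0, 0, 0, -10.2]

```text
t: 22.22
tool_pos: [0.4485, 0.0669, 0.0991]
tool_rot: [0.729, 0.684, 0.0, -0.0]
force: [0.6, -0.2, -1.0]
gripper_width: 0.73
```

servo_tool:
  moves:
    - [60, 0, 0, 0, 0, 0, 0]
    - [60, 0, 0, 38, 0, 0, 0]
    - [60, 0, 0, 0, 0, 0, 0]
    - [60, 0, 0, 0, 0, 0, 0]

```text
t: 22.72
tool_pos: [0.4505, 0.0626, 0.0616]
tool_rot: [0.734, 0.679, 0.0, -0.0]
force: [1.0, -0.1, -1.7]
gripper_width: 0.73
```

Run:
```python
from h import *
delta([.4502,.0628,.0315],np.radians(85.7))
ci,im=snap('wrist','w15.png')
cv2.imwrite('pics/w15z.png',cv2.resize(im[130:300,230:420],None,fx=4,fy=3.5,interpolation=cv2.INTER_CUBIC)[:600])
```

```text
t 22.73 tcp [0.4505 0.0626 0.0616] yaw 85.5 tilt 0.02
d_tool mm [ 0.2 -0.3 30.1]
rot deg [-0.01 -0.02 -0.22]
```

View pics/w15z.png

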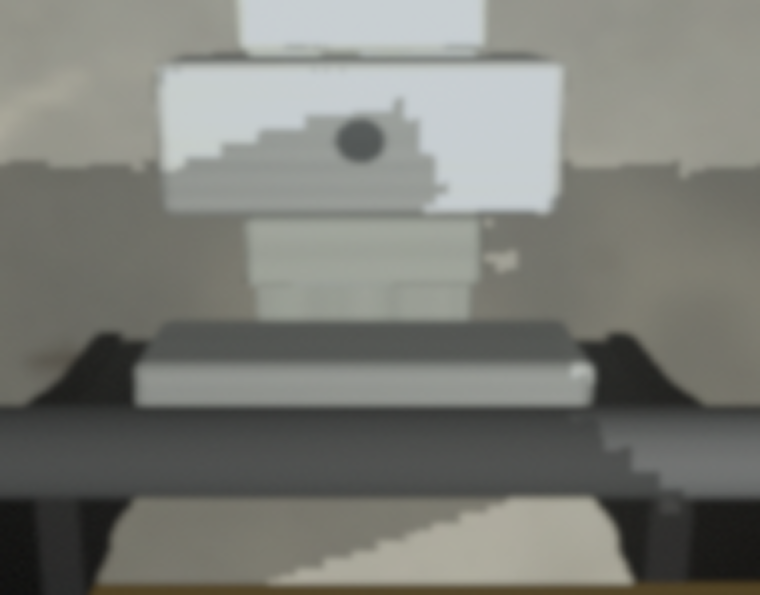

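Run:
```python
from h import *
ci=robot.camera_info('wrist');t,p,r=pose()
for uv,z in (((321.6,211.1),.024),((321,233.4),p[2]+.0005)):
    P=onplane(ci,uv,z)[0]; print((r.inv().apply(P-p)*1000).round(2))
```

```text
[12.45  0.28 38.01]
[10.87 -0.17 -0.5 ]
```

servo_tool:
  moves:
    - [60, 0.3, -0.3, 10, 0, 0, -0.2]
    - [60, 0, 0, 9, 0, 0, 0]
    - [60, 0, 0, 6, 0, 0, 0]
    - [60, 0, 0, 5, 0, 0, 0]
    - [60, 0, 0, 0, 0, 0, 0]

```text
t: 23.4
tool_pos: [0.4498, 0.0633, 0.0309]
tool_rot: [0.732, 0.681, -0.0, -0.0]
force: [-1.7, 0.1, 2.6]
gripper_width: 0.731
```

servo_tool:
  moves:
    - [100, 0, 0, 0, 0, 0, 0]
    - [100, 0, 0, 0, 0, 0, 0]
    - [100, 0, 0, -25, 0, 0, 0]
    - [100, 0, 0, -50, 0, 0, 0]
    - [100, -6, 20, -50, 0, 0, 0]
    - [100, -6, 20, -50, 0, 0, 0]
    - [100, -6, 10, -40, 0, 0, 0]
    - [100, 0, 0, 0, 0, 0, 0]

```text
t: 24.4
tool_pos: [0.5006, 0.0413, 0.249]
tool_rot: [0.733, 0.681, 0.002, 0.002]
force: [-0.9, -0.4, -0.6]
gripper_width: 1.005
```

Run:
```python
from h import *
ci,im=snap('wrist','w16.png')
delta([.5,.17,.32],np.radians(90))
```

```text
t 24.45 tcp [0.4992 0.0415 0.2469] yaw 85.8 tilt 0.13
d_tool mm [128.2  -8.4 -73.1]
rot deg [ 0.13 -0.01 -4.19]
```

View pics/w16.png

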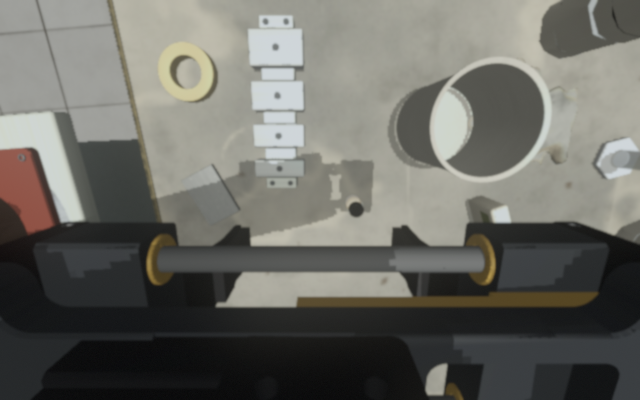

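Run:
```python
from h import *
im=cv2.imread('pics/w16.png'); ci=robot.camera_info('wrist')
bars(ci,im,[(276,47),(278,96),(279,136),(279,168)],z=.032)
g=cv2.cvtColor(im,cv2.COLOR_BGR2GRAY)
cv2.imwrite('pics/w16z.png',cv2.resize(im[40:200,380:580],None,fx=4,fy=3.7,interpolation=cv2.INTER_CUBIC))
```

```text
rect c 457.7 198.7 L 76.8 W 60.8 yaw 85.7 | dot px [275.1  46.6] xy [458.2 205.5]
rect c 454.2 150.3 L 95.1 W 58.5 yaw 85.6 | dot px [277.   95.2] xy [454.4 152.3]
rect c 451.2 112.1 L 83.5 W 60.9 yaw 85.5 | dot px [278.  135.5] xy [450.5 104.8]
rect c 443.3 59.2 L 17.3 W 15.6 yaw -4.3 | dot px [279.1 169.3] xy [447.1  62.5]
```

servo_tool:
  moves:
    - [100, 26, -1.7, -15, 0, 0, -4.2]
    - [100, 26, 0, -15, 0, 0, 0]
    - [100, 26, 0, -15, 0, 0, 0]
    - [100, 26, 0, -15, 0, 0, 0]
    - [100, 24, 0, -13, 0, 0, 0]
    - [100, 0, 0, 0, 0, 0, 0]
    - [100, 0, 0, 0, 0, 0, 0]

```text
t: 25.32
tool_pos: [0.498, 0.1696, 0.3181]
tool_rot: [0.706, 0.708, -0.001, -0.0]
force: [0.4, -0.8, -1.0]
gripper_width: 0.997
```

Run:
```python
from h import *
ci,im=snap('wrist','w17.png')
delta([.5,.17,.32],np.radians(90))
cv2.imwrite('pics/w17z.png',cv2.resize(im[0:220,160:460],None,fx=2.6,fy=2.6,interpolation=cv2.INTER_CUBIC))
```

```text
t 25.38 tcp [0.4982 0.1691 0.3181] yaw 90.1 tilt 0.09
d_tool mm [ 0.9  1.8 -1.9]
rot deg [-0.08  0.04  0.06]
```

View pics/w17.png

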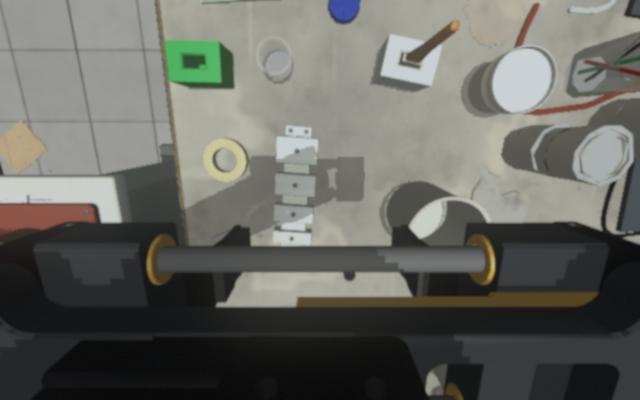

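View pics/w16z.png

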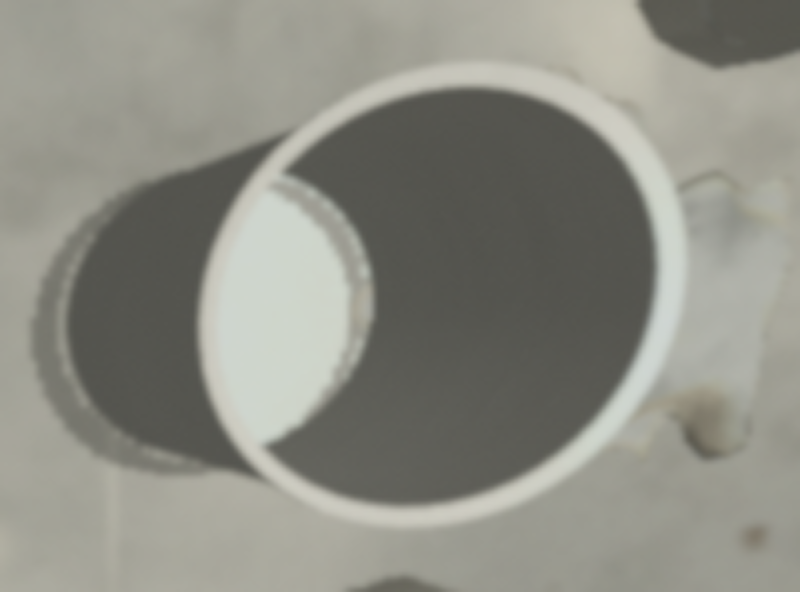

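Run:
```python
from h import *
ci=robot.camera_info('wrist');t,p,r=pose()
off=r.inv().apply(ci['eye']-p); Rc=r.inv()*R.from_quat(ci['attitude'])
r2=R.from_quat([np.cos(np.radians((90-85.8)/2+0)),0,0,0]) # placeholder
c,s=np.cos(np.radians(85.8)),np.sin(np.radians(85.8))
T=R.from_matrix(np.array([[c,s,0],[s,-c,0],[0,0,-1]]))
p2=np.array([.4992,.0415,.2469]); c2=dict(ci); c2['eye']=p2+T.apply(off); c2['attitude']=(T*Rc).as_quat()
print('rinse',onplane(c2,[(490.5,119)],.13).round(4), 'rim l/r',onplane(c2,[(429.5,119),(551.5,119),(490,56.2),(490,181.9)],.13).round(4)[:,:2])
im=cv2.imread('pics/w17.png')
cv2.imwrite('pics/w17a.png',cv2.resize(im[0:110,340:500],None,fx=5,fy=5,interpolation=cv2.INTER_CUBIC))
cv2.imwrite('pics/w17b.png',cv2.resize(im[20:100,230:330],None,fx=6,fy=6,interpolation=cv2.INTER_CUBIC))
```

```text
rinse [[0.6571 0.1058 0.13  ]] rim l/r [[0.6022 0.1099]
 [0.7121 0.1018]
 [0.6529 0.158 ]
 [0.6609 0.0479]]
```

View pics/w17a.png

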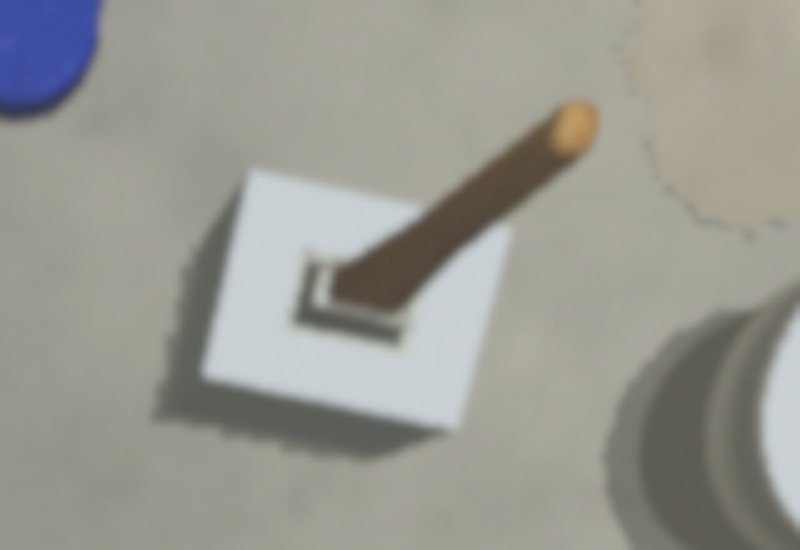

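View pics/w17b.png

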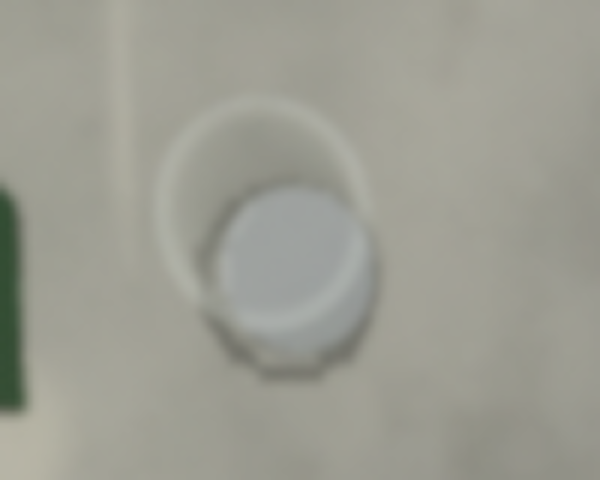

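Run:
```python
from h import *
ci=robot.camera_info('wrist')
C=onplane(ci,[(390,34),(442.4,46),(431.6,86),(381,76)],.06)[:,:2]*1000
print(C.round(1),[np.linalg.norm(C[i]-C[(i+1)%4]).round(1) for i in range(4)],C.mean(0).round(1))
for a,b in((0,1),(3,2)): d=C[b]-C[a]; print('yaw',np.degrees(np.arctan2(d[1],d[0])).round(2))
print('pocket',onplane(ci,[(340+305/5,50),(340+415/5,55),(340+400/5,345/5),(340+293/5,65)],.06)[:,:2].round(4)*1000)
print('handle end',onplane(ci,[(455.2,25)],.186).round(4))
print('base of visible handle', onplane(ci,[(340+368/5,285/5)],.06).round(4))
print('beaker',onplane(ci,[(274.2,55.3)],.058).round(4),onplane(ci,[(279.5,65)],.004).round(4))
print('rim',onplane(ci,[(230+158/6,55.3),(230+372/6,55.3),(274.2,20+95/6),(274.2,75)],.058).round(4))
```

```text
[[587.  355.5]
 [656.2 341.4]
 [646.8 292.7]
 [578.  305.1]] [np.float64(70.6), np.float64(49.7), np.float64(69.9), np.float64(51.1)] [617.  323.7]
yaw -11.45
yaw -10.27
pocket [[602.5 336.7]
 [631.8 330.7]
 [629.4 313.8]
 [600.6 318.6]]
handle end [[0.6164 0.3252 0.186 ]]
base of visible handle [[0.6197 0.3283 0.06  ]]
beaker [[0.436  0.3309 0.058 ]] [[0.4353 0.3302 0.004 ]]
rim [[0.4124 0.3309 0.058 ]
 [0.4595 0.3309 0.058 ]
 [0.437  0.354  0.058 ]
 [0.4351 0.3068 0.058 ]]
```

Run:
```python
from h import *
delta([.617,.3255,.26],np.radians(169))
ci=robot.camera_info('top')
print(robot.read_state()['joint_positions'].round(2))
print(onplane(ci,[(214,103),(149,115),(203,55)],.1).round(3))
print(onplane(robot.camera_info('wrist'),[(522,80),(590,153)],.1).round(3))
```

```text
t 25.38 tcp [0.4982 0.1691 0.3181] yaw 90.1 tilt 0.09
d_tool mm [156.3 119.   57.8]
rot deg [-9.000e-02 -2.000e-02 -7.894e+01]
[ 0.19  0.09 -0.64  1.61  0.06  1.46 -0.45]
[[0.741 0.288 0.1  ]
 [0.704 0.467 0.1  ]
 [0.886 0.325 0.1  ]]
[[0.741 0.294 0.1  ]
 [0.844 0.207 0.1  ]]
```

servo_tool:
  moves:
    - [60, 39, 29.7, 0, 0, 0, 0]
    - [60, 39, 29.7, 0, 0, 0, 0]
    - [60, 39, 29.7, 0, 0, 0, 0]
    - [60, 39, 29.7, 0, 0, 0, 0]
    - [60, 0, 0, 10, 0, 0, -10]
    - [60, 0, 0, 10, 0, 0, -10]
    - [60, 0, 0, 10, 0, 0, -10]
    - [60, 0, 0, 10, 0, 0, -10]

```text
t: 26.38
tool_pos: [0.6174, 0.3246, 0.2776]
tool_rot: [0.42, 0.908, -0.001, -0.0]
force: [-0.9, 0.5, 0.8]
gripper_width: 0.594
```

servo_tool:
  moves:
    - [60, 0, 0, 10, 0, 0, -10]
    - [60, 0, 0, 7, 0, 0, -10]
    - [60, 0, 0, 0, 0, 0, -10]
    - [60, 0, 0, 0, 0, 0, -9]
    - [60, 0, 0, 0, 0, 0, 0]

```text
t: 27.0
tool_pos: [0.6174, 0.3246, 0.261]
tool_rot: [0.096, 0.995, -0.0, -0.001]
force: [-0.3, -0.3, -0.4]
gripper_width: 0.602
```

Run:
```python
from h import *
delta([.617,.3255,.141],np.radians(169))
ci,im=snap('wrist','w18.png')
print(robot.read_state()['joint_positions'].round(2))
```

```text
t 27.0 tcp [0.6174 0.3246 0.261 ] yaw 168.9 tilt 0.08
d_tool mm [  0.5   0.9 120. ]
rot deg [-0.06 -0.06 -0.06]
[ 0.03  0.58 -0.91  1.26  0.45  1.51  0.55]
```

View pics/w18.png

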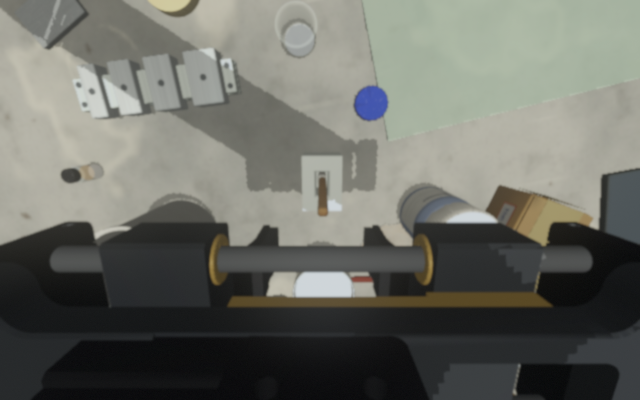

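Run:
```python
from h import *
ci=robot.camera_info('wrist');im=cv2.imread('pics/w18.png');t,p,r=pose()
cv2.imwrite('pics/w18z.png',cv2.resize(im[145:225,280:370],None,fx=7,fy=7,interpolation=cv2.INTER_CUBIC))
for uv,z in (((323,212),.186),): 
    P=onplane(ci,[uv],z)[0]; print(P.round(4),r.inv().apply(P-p)*1000)
```

```text
[0.6158 0.3263 0.186 ] [ 1.70625866  1.1574537  75.26099727]
```

View pics/w18z.png

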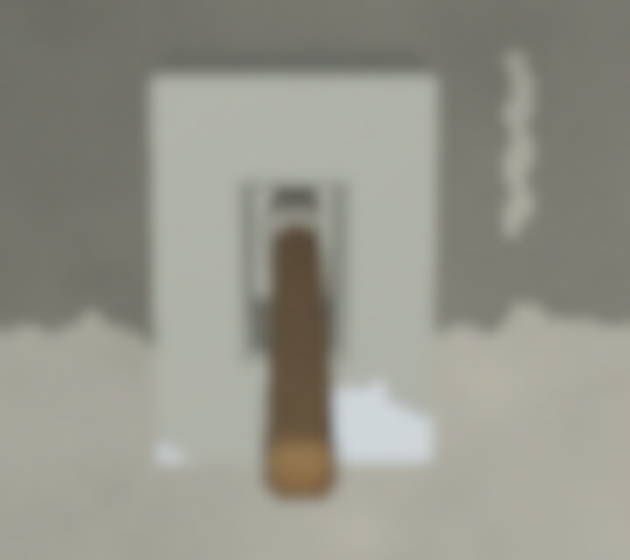

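servo_tool:
  moves:
    - [60, 0.5, 0.8, 40, 0, 0, 0]
    - [60, 0, 0, 40, 0, 0, 0]
    - [60, 0, 0, 25, 0, 0, 0]
    - [60, 0, 0, 15, 0, 0, 0]
    - [60, 0, 0, 0, 0, 0, 0]

```text
t: 27.68
tool_pos: [0.6166, 0.3262, 0.1412]
tool_rot: [0.096, 0.995, -0.0, -0.001]
force: [-0.0, 0.4, -0.1]
gripper_width: 0.601
```

servo_tool:
  moves:
    - [2, 0, 0, 0, 0, 0, 0]
    - [2, 0, 0, 0, 0, 0, 0]
    - [2, 0, 0, 0, 0, 0, 0]
    - [2, 0, 0, 0, 0, 0, 0]
    - [2, 0, 0, 0, 0, 0, 0]
    - [2, 0, 0, 0, 0, 0, 0]
  force: 25

```text
t: 28.42
tool_pos: [0.6169, 0.3266, 0.1421]
tool_rot: [0.095, 0.995, 0.0, 0.0]
force: [1.0, 0.2, 1.1]
gripper_width: 0.097
```

servo_tool:
  moves:
    - [2, 0, 0, -25, 0, 0, 0]
    - [2, 0, 0, -35, 0, 0, 0]
    - [2, 0, 0, -40, 0, 0, 0]
    - [2, 0, 0, 0, 0, 0, 0]
    - [2, 0, 0, 0, 0, 0, 0]

```text
t: 29.05
tool_pos: [0.6168, 0.3264, 0.2414]
tool_rot: [0.095, 0.995, -0.0, -0.0]
force: [-0.5, -0.5, -0.9]
gripper_width: 0.106
```

Run:
```python
from h import *
ci,im=snap('wrist','w19.png');t,p,r=pose()
delta([.436,.3307,.242],np.radians(169))
for z in (113,136): print([proj(ci,p+r.apply(np.array([x,0,z])/1000)).round(1)[0] for x in (-12,0,12)])
cv2.imwrite('pics/w19z.png',cv2.resize(im[130:300,230:420],None,fx=4,fy=3.5,interpolation=cv2.INTER_CUBIC))
snap('scene','s19.png')
```

```text
t 29.1 tcp [0.6166 0.3262 0.2408] yaw 169.0 tilt 0.09
d_tool mm [178.2 -29.9  -1. ]
rot deg [-0.07 -0.06  0.04]
[array([321.1, 214.2]), array([321.1, 202.2]), array([321.1, 189.9])]
[array([321. , 207.8]), array([321. , 196.6]), array([321. , 185.2])]
```

View pics/w19z.png

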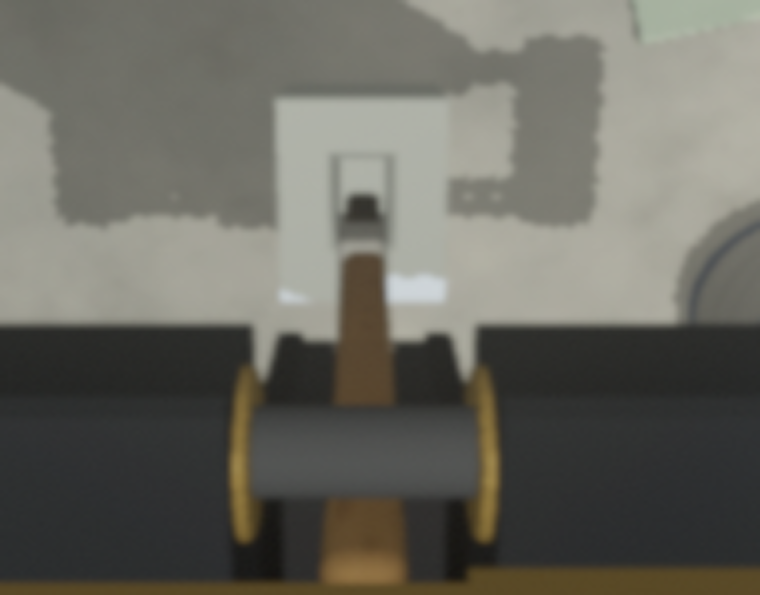

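View pics/s19.png

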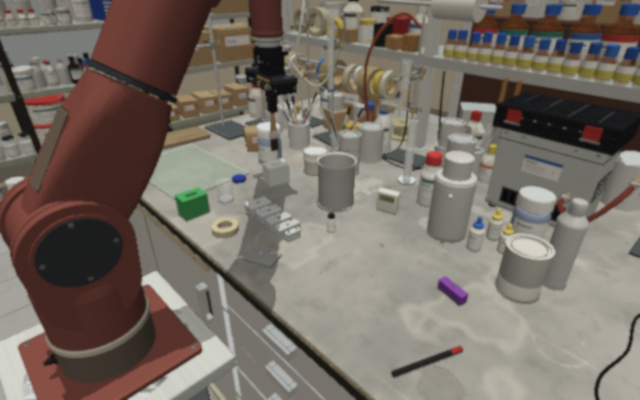

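servo_tool:
  moves:
    - [2, 0, 0, -20, 0, 0, 0]
    - [2, 44.5, -7.5, 0, 0, 0, 0]
    - [2, 44.5, -7.5, 0, 0, 0, 0]
    - [2, 44.5, -7.5, 0, 0, 0, 0]
    - [2, 44.5, -7.4, 0, 0, 0, 0]
    - [2, 0, 0, 30, 0, 0, 0]
    - [2, 0, 0, 10, 0, 0, 0]
    - [2, 0, 0, 0, 0, 0, 0]

```text
t: 30.15
tool_pos: [0.4368, 0.3309, 0.2221]
tool_rot: [0.096, 0.995, -0.0, -0.0]
force: [-0.0, 1.2, -0.3]
gripper_width: 0.097
```

Run:
```python
from h import *
ci,im=snap('wrist','w20.png');t,p,r=pose()
delta([.436,.3307,.162],np.radians(169))
cv2.imwrite('pics/w20z.png',cv2.resize(im[130:300,230:420],None,fx=4,fy=3.5,interpolation=cv2.INTER_CUBIC))
```

```text
t 30.2 tcp [0.437  0.3313 0.2226] yaw 169.0 tilt 0.05
d_tool mm [ 0.8 -0.8 60.6]
rot deg [ 0.03 -0.03  0.02]
```

View pics/w20z.png

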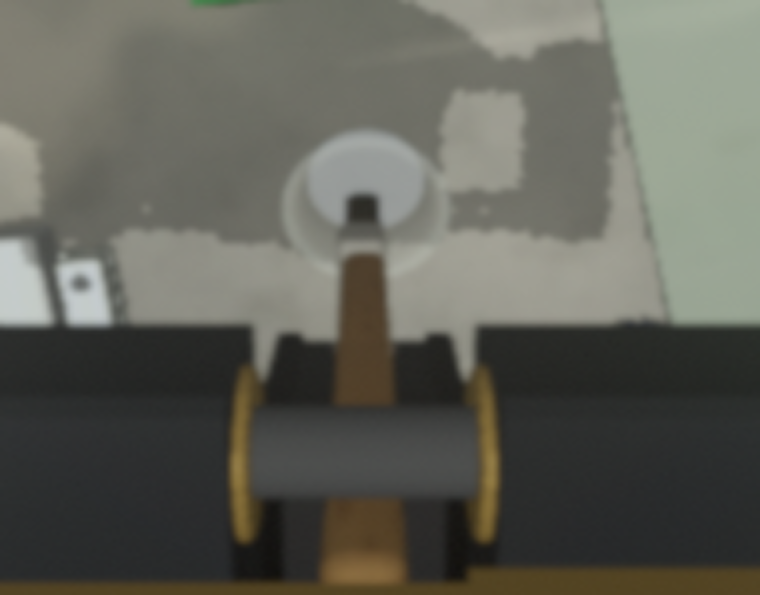

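servo_tool:
  moves:
    - [2, 0.8, -0.3, 25, 0, 0, 0]
    - [2, 0, 0, 20, 0, 0, 0]
    - [2, 0, 0, 15, 0, 0, 0]
    - [2, 0, 0, 0, 0, 0, 0]
    - [2, 0, 0, 0, 0, 0, 0]
    - [2, 0, 0, 0, 0, 0, 0]

```text
t: 30.95
tool_pos: [0.4359, 0.3313, 0.1627]
tool_rot: [0.095, 0.995, 0.0, 0.0]
force: [0.1, -1.2, -0.4]
gripper_width: 0.102
```

Run:
```python
from h import *
delta([.461,.2059,.19],np.radians(169))
snap('wrist','w21.png')
```

```text
t 30.95 tcp [0.4359 0.3313 0.1627] yaw 169.0 tilt 0.06
d_tool mm [ -48.5 -118.3  -27.3]
rot deg [0.04 0.04 0.04]
```

View pics/w21.png

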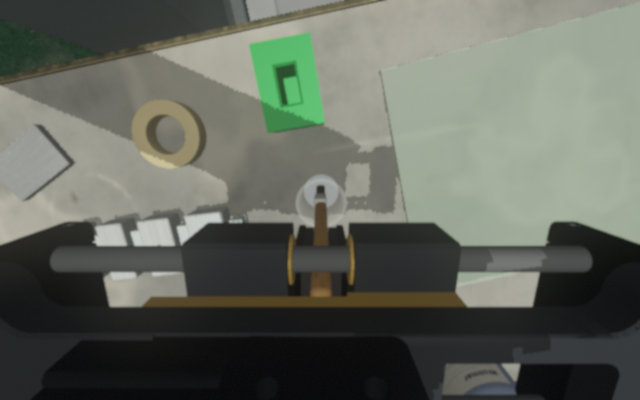

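servo_tool:
  moves:
    - [2, 0, 0, -30, 0, 0, 0]
    - [2, 0, 0, -40, 0, 0, 0]
    - [2, 0, 0, 0, 0, 0, 0]
    - [2, -16.2, -39.5, 0, 0, 0, 0]
    - [2, -16.2, -39.4, 0, 0, 0, 0]
    - [2, -16.1, -39.4, 0, 0, 0, 0]
    - [2, 0, 0, 40, 0, 0, 0]
    - [2, 0, 0, 0, 0, 0, 0]

```text
t: 32.0
tool_pos: [0.4592, 0.2042, 0.1897]
tool_rot: [0.096, 0.995, -0.001, -0.002]
force: [-0.4, -0.3, 0.5]
gripper_width: 0.1
```

Run:
```python
from h import *
delta([.461,.2059,.1685],np.radians(169))
ci,im=snap('wrist','w22.png')
cv2.imwrite('pics/w22z.png',cv2.resize(im[130:300,230:420],None,fx=4,fy=3.5,interpolation=cv2.INTER_CUBIC))
```

```text
t 32.0 tcp [0.4592 0.2042 0.1897] yaw 169.0 tilt 0.26
d_tool mm [-1.5  2.1 21.2]
rot deg [-0.13 -0.23 -0.  ]
```

View pics/w22z.png

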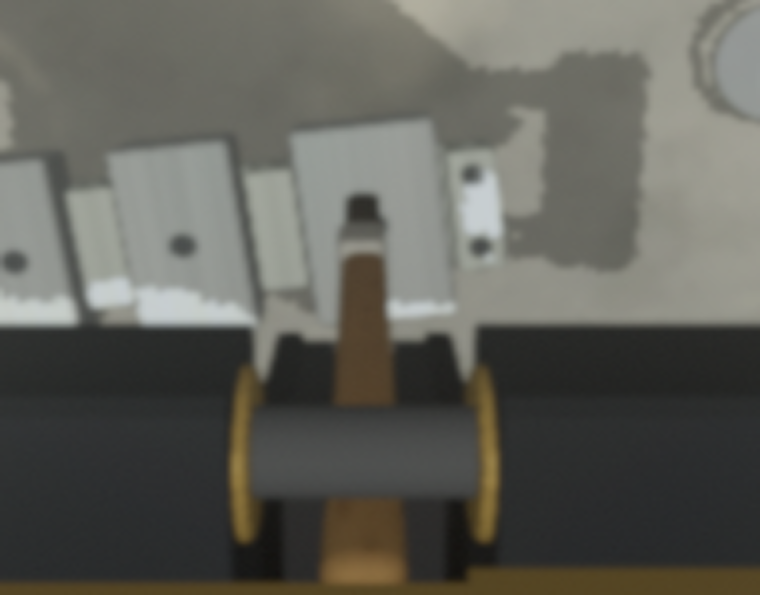

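Brush is over the 40 mm bar (tip at zoom (362,200), bar column 300–445). Lower in steps, watching force.

servo_tool:
  moves:
    - [2, 0, 0.5, 12, 0, 0, 0]
    - [2, 0, 0, 7, 0, 0, 0]
    - [2, 0, 0, 3, 0, 0, 0]
    - [2, 0, 0, 0, 0, 0, 0]

```text
t: 32.55
tool_pos: [0.4608, 0.2063, 0.17]
tool_rot: [0.095, 0.995, 0.0, -0.0]
force: [0.0, -0.5, -0.3]
gripper_width: 0.1
```

servo_tool:
  moves:
    - [2, 0, 0, 1, 0, 0, 0]
    - [2, 0, 0, 0, 0, 0, 0]

```text
t: 32.8
tool_pos: [0.4609, 0.2061, 0.1691]
tool_rot: [0.095, 0.995, 0.0, 0.0]
force: [-0.7, -1.4, -1.5]
gripper_width: 0.101
```

servo_tool:
  moves:
    - [2, 0, 0, 1, 0, 0, 0]
    - [2, 0, 0, 0, 0, 0, 0]

```text
t: 33.05
tool_pos: [0.4612, 0.2063, 0.1689]
tool_rot: [0.096, 0.995, 0.0, 0.0]
force: [-2.3, -0.8, 7.6]
gripper_width: 0.1
```

servo_tool:
  moves:
    - [2, 0, 0, 1, 0, 0, 0]
    - [2, 0, 0, 0, 0, 0, 0]

```text
t: 33.3
tool_pos: [0.4617, 0.2064, 0.1687]
tool_rot: [0.096, 0.995, 0.0, 0.001]
force: [-3.6, -2.0, 16.2]
gripper_width: 0.102
```

servo_tool:
  moves:
    - [2, 0, 0, -30, 0, 0, 0]
    - [2, -3.2, -26.9, 0, 0, 0, 0]
    - [2, -3.2, -26.9, 0, 0, 0, 0]
    - [2, 0, 0, 0, 0, 0, 0]
    - [2, 0, 0, 15, 0, 0, 0]
    - [2, 0, 0, 10, 0, 0, 0]
    - [2, 0, 0, 4, 0, 0, 0]
    - [2, 0, 0, 0, 0, 0, 0]

```text
t: 34.3
tool_pos: [0.4574, 0.1531, 0.1685]
tool_rot: [0.095, 0.995, 0.0, 0.0]
force: [-1.1, -1.5, 9.9]
gripper_width: 0.098
```

Contact with 9.9 N. Next: slot 2 (shift −48 mm along the gauge).

servo_tool:
  moves:
    - [2, 0, 0, -29, 0, 0, 0]
    - [2, -2.8, -24, 0, 0, 0, 0]
    - [2, -2.8, -24, 0, 0, 0, 0]
    - [2, 0, 0, 0, 0, 0, 0]
    - [2, 0, 0, 15, 0, 0, 0]
    - [2, 0, 0, 10, 0, 0, 0]
    - [2, 0, 0, 4, 0, 0, 0]
    - [2, 0, 0, 0, 0, 0, 0]

```text
t: 35.3
tool_pos: [0.4536, 0.1047, 0.1683]
tool_rot: [0.095, 0.995, 0.0, 0.0]
force: [-1.6, -0.4, 9.5]
gripper_width: 0.098
```

servo_tool:
  moves:
    - [2, 0, 0, -29, 0, 0, 0]
    - [2, -2.5, -21, 0, 0, 0, 0]
    - [2, -2.5, -21, 0, 0, 0, 0]
    - [2, 0, 0, 0, 0, 0, 0]
    - [2, 0, 0, 15, 0, 0, 0]
    - [2, 0, 0, 10, 0, 0, 0]
    - [2, 0, 0, 4, 0, 0, 0]
    - [2, 0, 0, 0, 0, 0, 0]

```text
t: 36.3
tool_pos: [0.4504, 0.0623, 0.1682]
tool_rot: [0.095, 0.995, 0.0, -0.0]
force: [-2.3, -1.3, 6.7]
gripper_width: 0.099
```

Run:
```python
from h import *
delta([.657,.106,.36],np.radians(169))
ci,im=snap('wrist','w23.png')
cv2.imwrite('pics/w23z.png',cv2.resize(im[130:300,230:420],None,fx=4,fy=3.5,interpolation=cv2.INTER_CUBIC))
```

```text
t 36.3 tcp [0.4504 0.0623 0.1682] yaw 169.1 tilt 0.02
d_tool mm [-194.6   82.  -191.9]
rot deg [ 0.01 -0.01  0.1 ]
```

View pics/w23z.png

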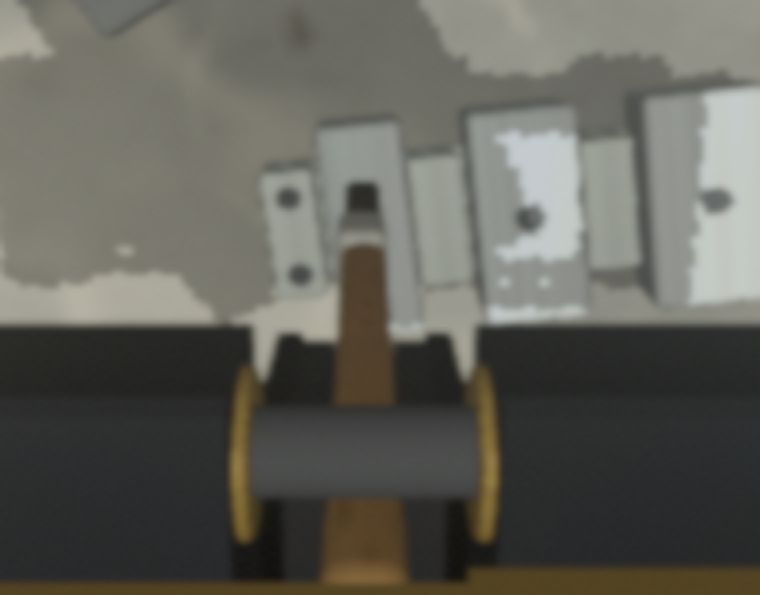

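servo_tool:
  moves:
    - [2, 0, 0, -50, 0, 0, 0]
    - [2, 0, 0, -50, 0, 0, 0]
    - [2, 0, 0, -50, 0, 0, 0]
    - [2, 0, 0, -20, 0, 0, 0]
    - [2, -48.7, 20.5, 0, 0, 0, 0]
    - [2, -48.7, 20.5, 0, 0, 0, 0]
    - [2, -48.6, 20.5, 0, 0, 0, 0]
    - [2, -48.6, 20.5, 0, 0, 0, 0]

```text
t: 37.35
tool_pos: [0.6589, 0.1056, 0.3365]
tool_rot: [0.096, 0.995, 0.0, -0.001]
force: [-0.0, 0.1, 1.3]
gripper_width: 0.101
```

servo_tool:
  moves:
    - [2, 0, 0, 0, 0, 0, 0]
    - [2, 0, 0, 0, 0, 0, 0]

```text
t: 37.6
tool_pos: [0.6564, 0.1062, 0.3372]
tool_rot: [0.095, 0.995, 0.0, -0.001]
force: [-0.2, -0.4, 0.1]
gripper_width: 0.102
```

Run:
```python
from h import *
delta([.657,.106,.22],np.radians(169))
ci,im=snap('wrist','w24.png')
```

```text
t 37.6 tcp [0.6564 0.1062 0.3372] yaw 169.1 tilt 0.1
d_tool mm [ -0.8  -0.2 117.2]
rot deg [ 0.04 -0.09  0.13]
```

View pics/w24.png

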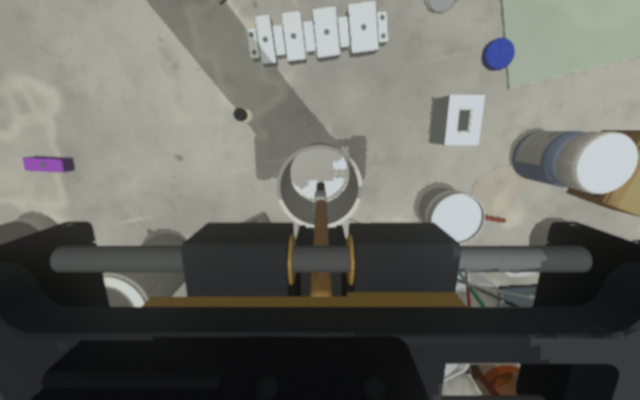

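servo_tool:
  moves:
    - [2, 0, 0, 45, 0, 0, 0]
    - [2, 0, 0, 45, 0, 0, 0]
    - [2, 0, 0, 32, 0, 0, 0]
    - [2, 0, 0, 0, 0, 0, 0]
    - [2, 0, 0, 0, 0, 0, 0]
    - [2, 0, 0, 0, 0, 0, 0]

```text
t: 38.4
tool_pos: [0.6575, 0.1055, 0.2183]
tool_rot: [0.096, 0.995, 0.0, 0.001]
force: [0.3, -0.9, 0.2]
gripper_width: 0.1
```

servo_tool:
  moves:
    - [2, 0, 0, -40, 0, 0, 0]
    - [2, 0, 0, -45, 0, 0, 0]
    - [2, 0, 0, -40, 0, 0, 0]
    - [2, 0, 0, 0, 0, 0, 0]

```text
t: 38.9
tool_pos: [0.6578, 0.1064, 0.3459]
tool_rot: [0.095, 0.995, 0.001, 0.003]
force: [-0.6, -0.0, -0.1]
gripper_width: 0.101
```

Run:
```python
from h import *
delta([.617,.3255,.25],np.radians(169))
```

```text
t 38.9 tcp [0.6578 0.1064 0.3459] yaw 169.1 tilt 0.4
d_tool mm [ 82.2 207.   96. ]
rot deg [0.17 0.36 0.05]
```

servo_tool:
  moves:
    - [2, 20.5, 51.7, 0, 0, 0, 0]
    - [2, 20.5, 51.7, 0, 0, 0, 0]
    - [2, 20.6, 51.8, 0, 0, 0, 0]
    - [2, 20.6, 51.8, 0, 0, 0, 0]
    - [2, 0, 0, 50, 0, 0, 0]
    - [2, 0, 0, 45, 0, 0, 0]
    - [2, 0, 0, 0, 0, 0, 0]
    - [2, 0, 0, 0, 0, 0, 0]

```text
t: 39.9
tool_pos: [0.616, 0.3243, 0.248]
tool_rot: [0.096, 0.995, 0.001, 0.001]
force: [-0.5, -0.2, -0.2]
gripper_width: 0.106
```

Run:
```python
from h import *
delta([.6168,.326,.142],np.radians(169))
ci,im=snap('wrist','w25.png')
cv2.imwrite('pics/w25z.png',cv2.resize(im[130:300,230:420],None,fx=4,fy=3.5,interpolation=cv2.INTER_CUBIC))
t,p,r=pose()
for x in (-12,0,12): print(proj(ci,p+r.apply(np.array([x,0,136.5])/1000)).round(1)[0])
snap('scene','s25.png')
```

```text
t 39.9 tcp [0.616  0.3243 0.248 ] yaw 169.0 tilt 0.11
d_tool mm [ -0.4   1.7 106. ]
rot deg [0.09 0.07 0.02]
[321.8 208.4]
[321.7 197.2]
[321.7 185.8]
```

View pics/w25z.png

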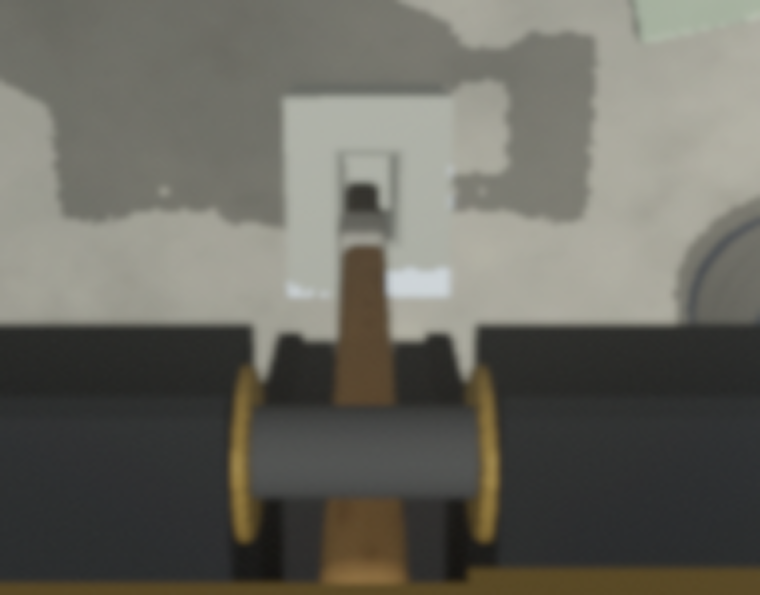

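Run:
```python
from h import *
ci=robot.camera_info('wrist');t,p,r=pose()
for n,uv,z in (('standL',(230+285/4,186),.06),('standR',(230+452/4,186),.06),('top',(322,157.1),.06),('bot',(322,214.9),.06),('pocket far',(322,130+152/3.5),.06),('pL',(230+341/4,180),.06),('pR',(230+397/4,180),.06),('tip front',(320.5,182.6),p[2]-.1365),('tipL',(230+344/4,190),p[2]-.1365),('tipR',(230+379/4,190),p[2]-.1365)):
    P=onplane(ci,[uv],z)[0]; print(n,(r.inv().apply(P-p)*1000).round(1))
```

```text
standL [  1.2 -24.2 188.6]
standR [  1.1  26.5 188.7]
top [ 36.    0.9 188.5]
bot [-35.5   1.  188.7]
pocket far [ 16.5   1.  188.6]
pL [  8.6  -7.2 188.6]
pR [  8.5   9.7 188.6]
tip front [ 15.   -0.8 136.5]
tipL [  7.3  -5.5 136.5]
tipR [  7.2   3.5 136.5]
```

servo_tool:
  moves:
    - [2, -2.3, 2, 25, 0, 0, 0]
    - [2, 0, 0, 17, 0, 0, 0]
    - [2, 0, 0, 0, 0, 0, 0]
    - [2, 0, 0, 0, 0, 0, 0]

```text
t: 40.5
tool_pos: [0.6184, 0.3258, 0.205]
tool_rot: [0.096, 0.995, 0.0, 0.0]
force: [0.6, 0.4, -0.5]
gripper_width: 0.102
```

Run:
```python
from h import *
delta([.6168,.326,.144],np.radians(169))
ci,im=snap('wrist','w26.png')
cv2.imwrite('pics/w26z.png',cv2.resize(im[150:250,270:380],None,fx=6,fy=6,interpolation=cv2.INTER_CUBIC))
```

```text
t 40.5 tcp [0.6184 0.3258 0.205 ] yaw 169.0 tilt 0.06
d_tool mm [ 1.6 -0.1 61. ]
rot deg [0.05 0.04 0.03]
```

View pics/w26z.png

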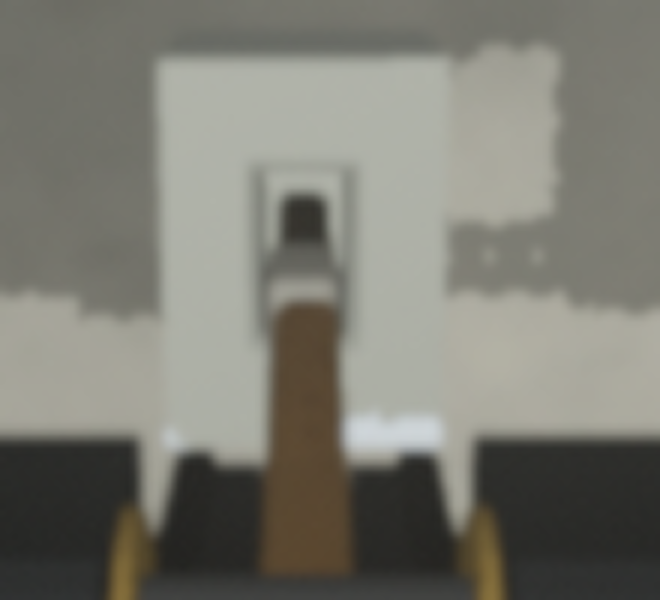

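Run:
```python
from h import *
ci=robot.camera_info('wrist');t,p,r=pose()
for n,uv,z in (('far',(320.5,150+168/6),.06),('near',(320.5,150+340/6),.06),('stop',(320.5,150+57/6),.06),('sbot',(320.5,150+452/6),.06),('tip front',(320.5,150+192/6),p[2]-.1365)):
    P=onplane(ci,[uv],z)[0]; print(n,(r.inv().apply(P-p)*1000).round(1))
```

```text
far [ 18.3  -0.8 145.2]
near [-12.9  -0.9 145.2]
stop [ 37.6  -0.8 145.1]
sbot [-34.1  -0.9 145.2]
tip front [ 15.6  -0.8 136.5]
```

servo_tool:
  moves:
    - [2, -0.6, 0, 10, 0, 0, 0]
    - [2, 0, 0, 12, 0, 0, 0]
    - [2, 0, 0, 13, 0, 0, 0]
    - [2, 0, 0, 0, 0, 0, 0]

```text
t: 41.05
tool_pos: [0.6181, 0.3248, 0.1671]
tool_rot: [0.095, 0.995, -0.001, -0.001]
force: [0.4, -0.6, -0.7]
gripper_width: 0.103
```

servo_tool:
  moves:
    - [2, 0, 0, 12, 0, 0, 0]
    - [2, 0, 0, 13, 0, 0, 0]
    - [2, 0, 0, 0, 0, 0, 0]

```text
t: 41.42
tool_pos: [0.6183, 0.3251, 0.1426]
tool_rot: [0.095, 0.995, -0.0, -0.001]
force: [-1.1, -0.4, -0.2]
gripper_width: 0.1
```

servo_tool:
  moves:
    - [25, 0, 0, 0, 0, 0, 0]
    - [60, 0, 0, 0, 0, 0, 0]
    - [60, 0, 0, 0, 0, 0, 0]
    - [60, 0, 0, 0, 0, 0, 0]

```text
t: 41.92
tool_pos: [0.6187, 0.3255, 0.1442]
tool_rot: [0.095, 0.995, 0.0, 0.0]
force: [-0.1, 0.1, -0.2]
gripper_width: 0.469
```

servo_tool:
  moves:
    - [60, 0, 0, -20, 0, 0, 0]
    - [60, 0, 0, -40, 0, 0, 0]
    - [60, 0, 0, -50, 0, 0, 0]
    - [60, 0, 0, -40, 0, 0, 0]
    - [60, 0, 0, 0, 0, 0, 0]
    - [60, 0, 0, 0, 0, 0, 0]

```text
t: 42.68
tool_pos: [0.6186, 0.3255, 0.2945]
tool_rot: [0.095, 0.995, 0.0, 0.0]
force: [-1.1, 0.9, 0.3]
gripper_width: 0.599
```

Run:
```python
from h import *
ci,im=snap('wrist','w27.png')
delta([.5,.05,.32],np.radians(169))
cv2.imwrite('pics/w27z.png',cv2.resize(im[100:240,250:400],None,fx=5,fy=4.2,interpolation=cv2.INTER_CUBIC))
P=[(323,212)]
snap('scene','s27.png'); snap('top','t27.png')
```

```text
t 42.73 tcp [0.6185 0.3252 0.2936] yaw 169.0 tilt 0.04
d_tool mm [  64.1 -292.8  -26.1]
rot deg [-0.03 -0.03  0.05]
```

View pics/w27.png

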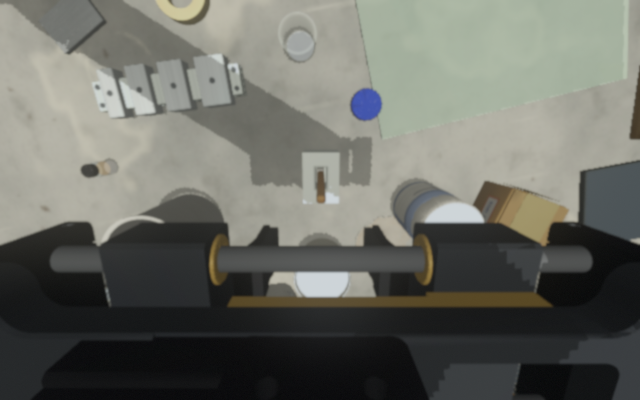

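View pics/w27z.png

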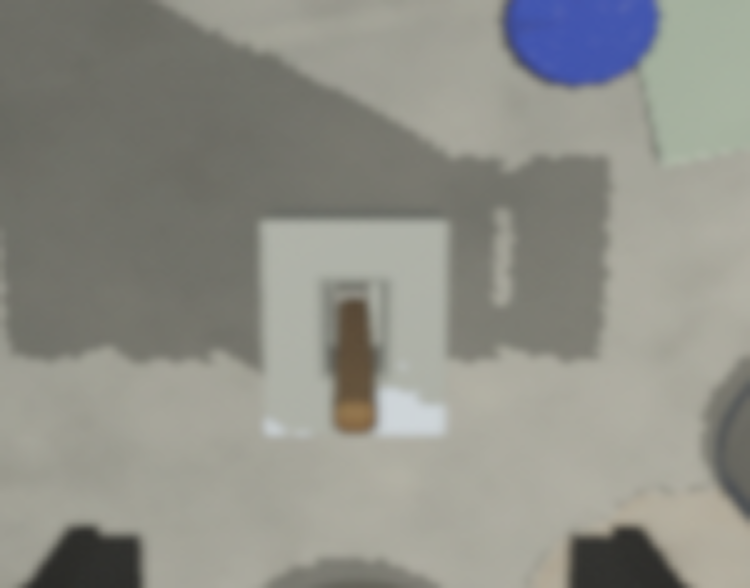

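View pics/s27.png

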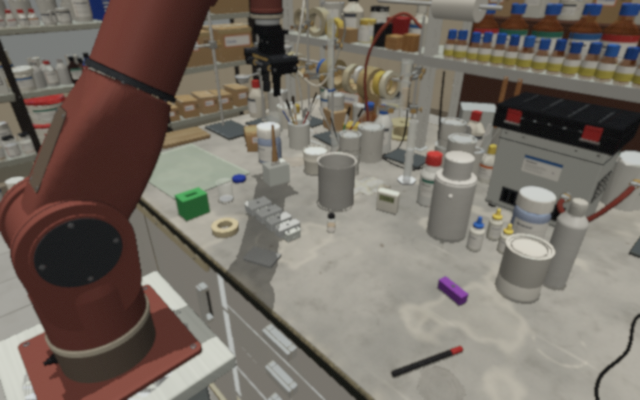

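Run:
```python
from h import *
ci=robot.camera_info('wrist')
S=onplane(ci,[(250+355/5,100+220/4.2),(250+355/5,100+436/4.2)],.06)[:,:2]; print('stand',S.mean(0).round(4), S.round(3))
print('end',onplane(ci,[(250+355/5,100+414/4.2)],.187).round(4))
im=cv2.imread('pics/w27.png'); bars(ci,im,[(212,80),(173,86),(139,90),(110,93)],z=.032)
cv2.imwrite('pics/w27b.png',cv2.resize(im[40:130,80:260],None,fx=4.4,fy=4.4,interpolation=cv2.INTER_CUBIC))
```

```text
stand [0.6156 0.3252] [[0.581 0.332]
 [0.65  0.318]]
end [[0.6128 0.3256 0.187 ]]
rect c 453.3 198.5 L 44.0 W 26.0 yaw -1.8 | dot px [211.6  80. ] xy [459.6 204.9]
rect c 456.6 159.8 L 30.0 W 11.2 yaw 74.5 | dot px [173.   85.1] xy [455.8 151.5]
rect c 450.7 109.9 L 31.2 W 16.4 yaw 74.4 | dot px [139.   89.1] xy [451.7 104.3]
rect c 462.4 72.9 L 82.0 W 49.9 yaw 46.3 | dot px [113.1  90.5] xy [446.6  68.9]
```

View pics/w27b.png

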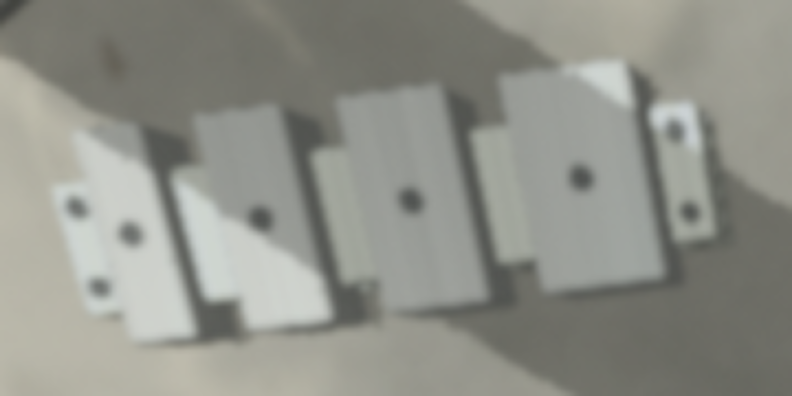

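Run:
```python
from h import *
print(onplane(robot.camera_info('wrist'),[(109.8,93.2)],.032).round(4))
print(robot.close_job()); print(robot.read_state()['t'])
```

```text
[[0.449  0.0633 0.032 ]]
the job is handed in; nothing more can be done
None
the job is handed in; nothing more can be done
```

The job is handed in at about 43 s of robot time, with every step carried out; the interface gave no verdict.

- **Bars:** All four bars were gripped by their ends and set in the gauge: 40 mm in the 43 slot, 34 in 37, 28 in 31 and 22 in 25. Each went down until the tool stood at the slot-floor height, and was then released.
- **Brush:** It was dipped in the small beaker to about 26 mm above the beaker's underside (limit 45). It then dabbed the bars from widest to narrowest, with contact forces of about 16, 10, 9.5 and 7 N. In the steel beaker its bristle end was about 82 mm up (limit 115). It was then put back in the white holder.

**Last checks:**
- The wrist picture showed all bars flat in their slots, with their dots about 1 to 2 mm from the slot middles.
- An earlier picture had read the dots about 3 mm off along the slots. I put this down to the arm still moving; both readings are well within the 12 mm allowed.
- One automatic dot reading, on the half-shadowed 22 mm bar, was wrong. Re-read by hand, it was 1 mm from the slot middle.
- The brush stands in the pocket leaning about 1°.
- Both beakers are upright, and nothing touches the gripper.

The dabs tilted the brush about 1.4° in the grip, which I corrected for before putting it back. The final bristle position in the pocket was inferred from the handle and the pocket's play, not seen directly.

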